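# Load a gift-wrapping kit tray, lowest part first and tallest last

### The job

Load the kit tray, lowest part first and tallest last: lay the ribbon reel flat in the middle compartment, then take the blister pack off the display peg, lifting it clear of the upturned tip without dragging it over, and stand it upright in the narrow slot, and last stand the cardboard tube upright in the empty cell between the two bottles (only a grip from above fits there, so it has to be stood up on the bench and taken again). Set the parts down rather than dropping them, let go of everything, and leave the bottles, the tape roll and the glue jar undisturbed.

Things in the scene. Friction and masses are not known exactly. Their poses are not given: they have to be found in the camera images.
- tray: Plywood kit tray fixed to the bench, 166 (x) x 138 mm (y), 45 mm high; floor 5 mm thick, walls and dividers 3 mm thick, all 40 mm above the floor. Origin: centre of its underside. From its -x to +x side: a row 56 mm wide, split in y into a 56 mm cell between two 36.5 mm end cells; the middle compartment, 70 x 132 mm; the narrow slot, 28 x 132 mm.
- tray_cell (a point): Centre of the floor (5 mm above the bench) of the empty 56 x 56 mm cell at the tray's -x side; the tube stands here, either end up. A bottle stands 48.5 mm away on either side along the tray's y, so the fingers have no room there: close them along the tray's x. Axes as the tray's.
- tray_mid (a point): Centre of the floor of the middle compartment, 70 mm in the tray's x by 132 mm in y; the reel lies here. There is room for the fingers along y, not along x. Axes as the tray's.
- tray_slot (a point): Centre of the floor of the narrow slot, 28 mm in the tray's x by 132 mm in y; the pack stands here, its flat faces looking along the tray's x, either way round. Axes as the tray's.
- reel: Ribbon reel lying flat on the bench: white flanges 58 mm in diameter, grey ribbon of 53 mm between them, 30 mm high, 0.05 to 0.12 kg. Origin: centre of its underside, z along its axis.
- pack: Blister pack hanging on the peg: a cardboard plate 84 mm wide (y), 4 mm thick (x), 125 mm high (z), about 0.06 kg. Clear bulges on both faces, 18 mm thick in all and 70 mm wide, over the lowest 60 mm. Origin: centre of its bottom edge. Hang hole 36 mm wide, z = 77 to 103 mm; the header above it reaches 125 mm. It hangs 29 to 59 mm from the post, 51 to 81 mm from the tip.
- stand: Fixed steel display stand: base 130 x 90 x 8 mm, post 16 x 22 mm and 215 mm high at its +x end, round peg 7 mm thick, axis 190 mm above the bench, running along the stand's -x for 110 mm to an upturned tip. Origin: centre of the base's underside. Raised 10.5 to 19 mm from where it hangs (15 is best), the pack slides off along the stand's -x past the tip.
- peg_tip (a point): Top of the peg's upturned tip, 204 mm above the bench: 10.5 mm above the top of the peg's shaft. Axes as the stand's.
- tube: Eight-sided cardboard tube, 46 mm across its flats (50 mm across corners), 130 mm long, 0.06 to 0.13 kg, starting on its side on the bench, on a flat, so that its two side flats are upright. Origin: its centre; x along its length. Both ends are alike.
- bottle_a: Slim clear bottle with a white cap, 28 mm in diameter, 140 mm high, standing in the tray's end cell at its +y side. Origin: centre of its underside. To be left alone.
- bottle_b: The same bottle in the end cell at the tray's -y side. To be left alone.
- tape_roll: Roll of brown parcel tape lying flat on the bench, 92 mm in diameter, 48 mm high. Origin: centre of its underside. To be left alone.
- glue_jar: Glass jar with a white cap, 54 mm in diameter, 70 mm high, standing on the bench. Origin: centre of its underside. To be left alone.
There are look-alikes about, which are no part of the job. Several things have the shape of the reel; the one meant has the colours described above.

How it is judged:
By the outcome, as a careful person would: the job done as asked, in the order asked, and still so for the second after the job is handed in, with the robot touching nothing.
It also fails if it takes over 72 s, if anything falls off the work surface, if the arm or the gripper's body presses on something with over 40 N, if the wrist force passes 120 N, or if a joint passes its speed limit or range.

### The arm

A 7-joint arm with a two-finger parallel gripper is mounted at the origin on the work surface. World frame = base frame: x ahead of the robot, y to its left, z up, the work surface at z = 0. Lengths are in mm, angles in degrees, forces in N, time in s.
With the tool pointing down it reaches from about 350 to 775 mm from the base axis. Payload 3.1 kg.
Tool frame: the origin (TCP) lies on the mounting face of the last link; the fingertips stand 173 mm ahead of it and the grasp point (between the pads) lies 155 mm ahead of it; z points along the fingers, y is the line along which they close (so a half turn about z gives the same grasp; the last joint's range is limited). The gripper opens to 85 mm and grips with 20 to 120 N. Pads are 22 mm wide; open, the fingers measure 114 mm over their backs; the gripper's body (76 mm by 85 mm) begins 54 mm behind the grasp point. The pads swing forward as they close: fully open they stand 13 mm farther back than shut.
Start: joints at [63.845, 17.813, 0.802, 86.603, -0.252, 75.585, -1.558], TCP at [221.689, -503.356, 404.704] pointing down, gripper open.
Joint ranges: [-154.91, 154.91], [-16.99, 109.72], [-72.82, 74.43], [7.12, 147.25], [-82.49, 262.49], [11.32, 116.49], [-174.64, 174.64]. Speed limits (degrees/s): [159.86, 159.86, 180, 180, 180, 180, 180].

### API

Orientations are given as a 3x3 rotation matrix whose columns are the frame's x, y, z axes.
In Python, from bench import read_state, get_image, job gives the robot as it stands. The module is installed in compiled form; this text tells all that it offers.
- The arm moves only by the tool apply_moves, never from a script. Its argument "commands" is one flat list of numbers, 6 for each row, row after row: the shift along the tool's x, y, z scaled (see below), then the turn, a rotation vector about the tool's x, y, z scaled (see below). In form: [dx, dy, dz, wx, wy, wz, dx, dy, dz, wx, wy, wz, ...]. A call has 1 to 20 rows; each row is the pose to reach, as a shift and turn from the pose commanded when the call began, along the tool's axes at that moment; what a row does not reach only later rows make up. The controller multiplies each number of a shift by 0.1 m and each number of a turn by 0.5 rad. A row lasts 1/10 s, in which the tool goes at most 50 mm and 8.59 degrees, less where a joint would pass 70% of its speed; a pose out of reach is approached as far as the arm can. A call with a number of a shift or a turn outside -1 to 1 is refused whole. A call with a gripper value outside its range is refused whole. "hand" is the closure, from -1 (fully open) to 1 (shut), set as the call begins (left out, the last holds). The fingers move at their own pace and stop on an object; "force" is the grip in N (left out, the last holds). Time passes only in rows, so rows that repeat a pose let the fingers close. It gives the time, the measured TCP pose, the force, the opening and the grip force at its end, in the units of the state.
- read_state(): the state, without advancing time (a new reading comes with each control period).
- get_image(name): name is "scene" or "top" or "wrist"; returns a dict with "pixels" (480x640x3 uint8, red, green, blue), "range_z" (480x640 float32, mm along the optical axis (not along the pixel's ray), 0 where there is no reading), "camera_matrix" (3x3 intrinsics, pixels), "extrinsics" (4x4, takes a point from world to camera coordinates); the wrist camera has in their place "mount" (4x4, takes a point from camera to tool coordinates, whose origin is the TCP and whose axes are the flange's). Camera axes: x right, y down, z forward; pixel columns grow to the right and rows downward; lengths in mm; the calibration is good to about 2 mm. A picture is of the moment at which its call begins: read the wrist's pose just before it.
- job.hand_in(): hands the job in; it is judged then, once.
The state is a dict: "time": time; "q": joint angles; "qvel": joint speeds; "tau": joint torques, N m; "eef_pos": TCP position; "tcp_rot": TCP orientation; "contact_force": force on the tool from outside, world axes, zero at the start; "torque": the same for the moment, N m; "gripper_width": opening from 0.0 (shut) to 1.0 (fully open); "gripper_force": force on a finger pad.
Only numpy, scipy, OpenCV 4.12 (cv2) and the standard library are available. Lean on these libraries where they do the work, as an engineer would, in place of code of your own. Each camera call takes 0.05 s, during which the arm holds its last target. There are 200 camera calls.

## Working session

There is one attempt and no reset: what is moved stays moved. The work goes in short steps, Python scripts to look and compute and a tool call to move; the robot and the scene stay as the last step left them, time stands still between calls to the robot, and variables do not carry over. Pictures are saved under pics/ and viewed, at most 10 in all, crops included, and the job is handed in when it is done.

Besides the shell and the picture viewer there is one more tool, called after "Request:" by a JSON object that holds its "api" and its "payload", one argument or row to a line. apply_moves: Moves the arm, as the interface text tells. Shifts and turns lie within -1 to 1; 1 stands for 0.1 m of shift or 0.5 rad of turn. Its arguments: {"type":"object","properties":{"commands":{"type":"array","items":{"type":"number","minimum":-1,"maximum":1}},"hand":{"type":"number"},"force":{"type":"number"}},"required":["commands"]}

```bash
mkdir -p pics; cat > h.py <<'E'
import numpy as np, cv2, pickle
from bench import read_state, get_image, job
def grab(n):
    s=read_state(); d=get_image(n)
    if 'extrinsics' in d: T=np.linalg.inv(d['extrinsics'])
    else:
        W=np.eye(4); W[:3,:3]=np.array(s['tcp_rot']).reshape(3,3); W[:3,3]=s['eef_pos']; T=W@d['mount']
    z=d['range_z'].astype(float); K=d['camera_matrix']
    v,u=np.mgrid[:480,:640]
    P=np.stack([(u-K[0,2])/K[0,0]*z,(v-K[1,2])/K[1,1]*z,z],-1)@T[:3,:3].T+T[:3,3]
    P[z==0]=np.nan
    d['P']=P; d['T']=T
    return d
def save(d,f,crop=None,k=1):
    im=d['pixels'][:,:,::-1]
    if crop: x0,y0,x1,y1=crop; im=im[y0:y1,x0:x1]
    cv2.imwrite('pics/'+f,cv2.resize(im,None,fx=k,fy=k,interpolation=cv2.INTER_CUBIC))
def moves(target_pos,R=None):
    s=read_state(); R0=np.array(s['tcp_rot']).reshape(3,3)
    d=R0.T@(np.array(target_pos)-s['eef_pos'])/100
    from scipy.spatial.transform import Rotation as Ro
    w=Ro.from_matrix(R0.T@R).as_rotvec()/0.5 if R is not None else np.zeros(3)
    print(np.round(np.r_[d,w],3))
E
python3 - <<'E'
from h import *
for n in ('scene','top'):
    d=grab(n); save(d,n+'0.png'); pickle.dump(d,open(n+'0.pkl','wb'))
    print(n,d['T'].round(2))
s=read_state(); print(s['eef_pos'],s['tcp_rot'],s['time'],s['gripper_width'])
E
```

```text
scene [[-6.30000e-01  5.60000e-01 -5.40000e-01  1.04234e+03]
 [ 7.80000e-01  4.70000e-01 -4.20000e-01  3.77520e+02]
 [ 2.00000e-02 -6.90000e-01 -7.30000e-01  9.24360e+02]
 [ 0.00000e+00  0.00000e+00  0.00000e+00  1.00000e+00]]
top [[ 1.00000e-02 -9.90000e-01  1.60000e-01  3.25150e+02]
 [-1.00000e+00 -1.00000e-02 -1.00000e-02 -8.23100e+01]
 [ 1.00000e-02 -1.60000e-01 -9.90000e-01  1.04605e+03]
 [ 0.00000e+00  0.00000e+00  0.00000e+00  1.00000e+00]]
[ 221.58479878 -503.06948466  403.71956226] [[ 9.15165174e-01  4.03077981e-01 -9.19475230e-04]
 [ 4.03079024e-01 -9.15163157e-01  1.92241481e-03]
 [-6.65867759e-05 -2.12994826e-03 -9.99997729e-01]] 0.1 0.9966904880673947
```

View pics/scene0.png

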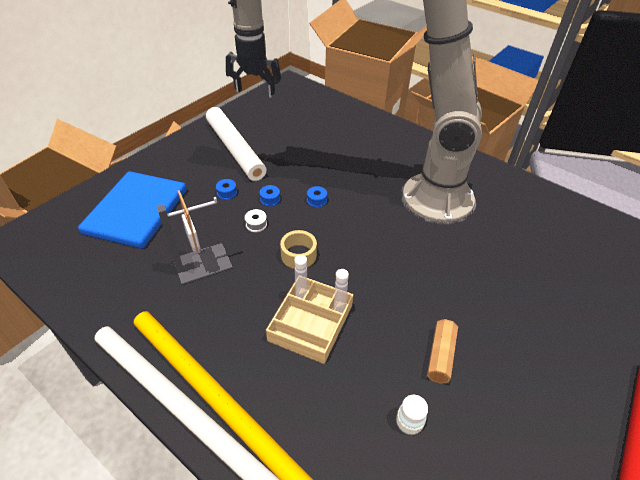

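View pics/top0.png

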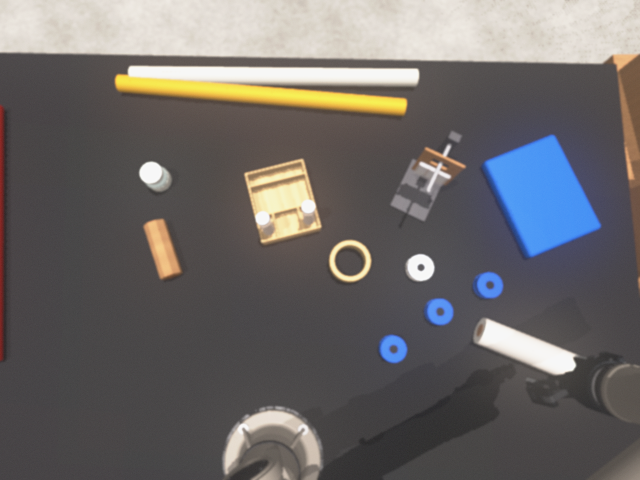

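The top view shows the white/grey reel at (420,267), with blue look-alikes at (393,348), (440,311) and (489,285). The tray is at (283,201), bottles (263,222) and (308,209), the stand and pack near (430,180), the tube at (162,249), the jar at (155,177) and the tape at (350,261). By the colours described, the reel I want is the one at (420,267). I'll check that in a close crop and measure everything.

```bash
cat > m.py <<'E'
from h import *
t=pickle.load(open('top0.pkl','rb')); s=pickle.load(open('scene0.pkl','rb'))
im=t['pixels'][:,:,::-1]
a=cv2.resize(im[232:302,380:460],None,fx=5,fy=5,interpolation=cv2.INTER_CUBIC)
b=cv2.resize(im[120:232,380:480],None,fx=5,fy=5,interpolation=cv2.INTER_CUBIC)
c=np.zeros((560,400+0,3),np.uint8); c[:350]=a[:,:400]
cv2.imwrite('pics/crop1.png',np.hstack([c,b[:, :400]]))
P=t['P']
def reg(x0,y0,x1,y1,zl,zh,d=t):
    Q=d['P'][y0:y1,x0:x1].reshape(-1,3); return Q[(Q[:,2]>zl)&(Q[:,2]<zh)]
print('bench z',np.nanmedian(reg(200,300,300,350,-30,30)[:,2]))
for n,r,zl,zh in [('reel',(400,247,442,288),22,40),('tape',(325,235,376,287),40,56),('jar',(135,155,178,198),62,80),('botA?',(250,205,275,240),125,150),('botB?',(297,195,320,225),125,150)]:
    q=reg(*r,zl,zh); (c,rad)=cv2.minEnclosingCircle(q[:,:2].astype(np.float32)); print(n,len(q),np.median(q,0).round(1),np.round(c,1),round(rad,1))
for n,r,zl,zh in [('tube',(138,212,188,285),30,60),('tray',(238,150,328,248),38,52),('base',(380,150,445,228),3,14),('packtop',(405,130,470,190),215,260),('stand hi',(380,110,480,225),180,260)]:
    q=reg(*r,zl,zh)
    if len(q)>5: print(n,len(q),q.mean(0).round(1),np.round(q[:,2].max(),1),cv2.minAreaRect(q[:,:2].astype(np.float32)))
E
python3 m.py
```

```text
bench z -0.06250466099072582
reel 495 [ 422.6 -328.3   30.2] [ 423.5 -328. ] 29.3
tape 531 [ 434.2 -166.8   47.7] [ 434.5 -165.5] 46.1
jar 367 [623.5 285.5  70. ] [624.5 286.6] 24.5
botA? 140 [507.4  22.3 144.2] [508.7  22.8] 13.3
botB? 143 [532.9 -70.1 144.5] [534.9 -70.4] 13.4
tube 1180 [456.  259.4  41.9] 51.5 ((456.5670166015625, 262.16290283203125), (131.37518310546875, 47.1510009765625), 21.665464401245117)
tray 715 [574.4  -9.2  44.2] 51.9 ((572.1747436523438, -10.004837036132812), (167.56106567382812, 138.2035675048828), 15.358758926391602)
base 1655 [ 599.8 -321.6    7.6] 13.8 ((614.8519287109375, -317.6844482421875), (154.32052612304688, 191.62709045410156), 89.68102264404297)
packtop 127 [ 636.7 -345.   216.2] 218.9 ((643.4610595703125, -347.24517822265625), (83.6247329711914, 58.51544189453125), 64.34648132324219)
stand hi 707 [ 624.9 -338.   202.1] 218.9 ((616.71728515625, -330.84539794921875), (74.97659301757812, 118.17904663085938), 35.21617126464844)
```

View pics/crop1.png

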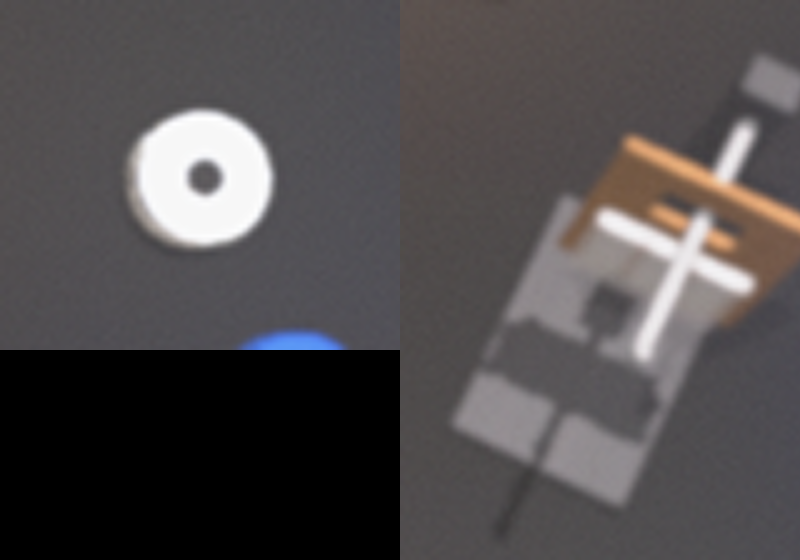

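The crop confirms the choice: the reel at top (420,267) has a white flange. On the stand, the pack is on a peg whose tip is at about (429,191), nearer the robot. I'll cross-check with the scene camera and fit the pack and peg.

```bash
cat > m2.py <<'E'
from h import *
np.set_printoptions(suppress=True,precision=3)
t=pickle.load(open('top0.pkl','rb')); s=pickle.load(open('scene0.pkl','rb'))
def loc(P,c,ang):
    a=np.deg2rad(ang); d=P[...,:2]-np.array(c); return np.stack([d[...,0]*np.cos(a)+d[...,1]*np.sin(a),-d[...,0]*np.sin(a)+d[...,1]*np.cos(a),P[...,2]],-1)
for n,d in (('top',t),('scene',s)):
    Q=d['P'].reshape(-1,3); Q=Q[~np.isnan(Q).any(1)]
    def box(c,r,zl,zh): return Q[(np.hypot(*(Q[:,:2]-c).T)<r)&(Q[:,2]>zl)&(Q[:,2]<zh)]
    q=box((423,-328),45,24,36); print(n,'reel',len(q),np.round(cv2.minEnclosingCircle(q[:,:2].astype(np.float32)),1) if 0 else cv2.minEnclosingCircle(q[:,:2].astype(np.float32)))
    q=box((572,-10),120,40,50); print(' tray',cv2.minAreaRect(q[:,:2].astype(np.float32)))
    q=box((456,262),90,12,60); print(' tube',cv2.minAreaRect(q[:,:2].astype(np.float32)),np.percentile(q[:,2],99))
    q=box((456,262),90,42,52); print(' tube top flat',len(q),cv2.minAreaRect(q[:,:2].astype(np.float32)))
    for nm,c in (('botA',(509,23)),('botB',(535,-70))):
        q=box(c,25,135,150); print(' ',nm,cv2.minEnclosingCircle(q[:,:2].astype(np.float32)))
    # stand stuff
    q=box((620,-335),130,5,12); print(' base',len(q),cv2.minAreaRect(q[:,:2].astype(np.float32)))
    q=box((620,-335),130,150,240); px=cv2.minAreaRect(q[:,:2].astype(np.float32)); print(' hi',len(q),px)
    L=loc(q,(620,-335),-26.5)
    h=np.histogram2d(L[:,0],L[:,1],bins=[np.arange(-110,91,10),np.arange(-60,61,10)])[0].astype(int); print(h)
    for z0 in range(150,225,10):
        m=L[(L[:,2]>z0)&(L[:,2]<z0+10)&(abs(L[:,1])>12)]; 
        if len(m)>4: print('  z',z0,len(m),'x med',np.median(m[:,0]).round(1),'slope deg',np.rad2deg(np.polyfit(m[:,1],m[:,0],1)[0]).round(1),'y',m[:,1].min().round(1),m[:,1].max().round(1))
    m=L[(abs(L[:,1])<30)&(L[:,2]>180)&(L[:,2]<206)&(L[:,0]<0)]; print('  peg',len(m),'x min',m[:,0].min(),'fit y=ax+b',np.polyfit(m[:,0],m[:,1],1))
    m=L[(L[:,2]>210)]; print('  >210',m[::6].round(0).tolist()[:22])
w=get_image('wrist'); print(w['mount'])
E
python3 m2.py
```

```text
top reel 494 ((423.5368957519531, -327.9670104980469), 29.313154220581055)
 tray ((572.1747436523438, -10.004837036132812), (167.56106567382812, 138.2035675048828), 15.358758926391602)
 tube ((456.3551025390625, 262.5533752441406), (131.47755432128906, 48.02833557128906), 21.670408248901367) 49.23098039899608
 tube top flat 679 ((456.8750305175781, 261.8822021484375), (130.0104522705078, 33.43933868408203), 20.642595291137695)
  botA ((508.6855773925781, 22.819950103759766), 13.270088195800781)
  botB ((534.9094848632812, -70.37101745605469), 13.416894912719727)
 base 1406 ((607.5626831054688, -310.1759033203125), (226.60401916503906, 192.14108276367188), 23.154268264770508)
 hi 1037 ((614.7667846679688, -335.6620788574219), (118.871337890625, 74.56167602539062), 3.5955605506896973)
[[ 0  0  0  0  0  0  0  0  0  0  0  0]
 [ 0  0  0  0  0  0  0  0  0  0  0  0]
 [ 0  0  0  0  0  0  0  0  0  0  0  0]
 [ 0  0  0  0  0  7  5  0  0  0  0  0]
 [ 0  0  0  0  0  7  5  0  0  0  0  0]
 [ 0  0  0  0  0 12  7  0  0  0  0  0]
 [ 0  0  0  0  0 10  5  0  0  0  0  0]
 [ 0  0  0  0  0 12  7  0  0  0  
[... 3199 characters left out ...]
.2 42.8
  z 210 47 x med 1.3 slope deg -0.6 y -43.2 42.6
  peg 105 x min -71.73318989103393 fit y=ax+b [0.002 0.257]
  >210 [[2.0, -43.0, 215.0], [-0.0, -34.0, 216.0], [-0.0, -25.0, 214.0], [2.0, -12.0, 217.0], [-0.0, -6.0, 215.0], [2.0, 3.0, 215.0], [1.0, 8.0, 215.0], [45.0, -7.0, 216.0], [52.0, -5.0, 217.0], [2.0, 16.0, 217.0], [48.0, -1.0, 216.0], [-1.0, 21.0, 217.0], [47.0, 3.0, 216.0], [56.0, 1.0, 215.0], [44.0, 5.0, 214.0], [52.0, 7.0, 216.0], [1.0, 29.0, 216.0], [49.0, 8.0, 213.0], [0.0, 32.0, 215.0], [44.0, 11.0, 210.0], [2.0, 40.0, 216.0], [-1.0, 43.0, 212.0]]
[[-0.    -0.955 -0.297 75.034]
 [ 1.    -0.     0.001 -0.302]
 [-0.001 -0.297  0.955 30.912]
 [ 0.     0.     0.     1.   ]]
```

Request:
{"api": "apply_moves", "payload": {
  "commands": [0.28, -0.09, 0.16, 0, 0, 0, 0.57, -0.18, 0.31, 0, 0, 0, 0.85, -0.26, 0.47, 0, 0, 0],
  "hand": -1
}}

```text
time: 0.45
eef_pos: [289.6, -444.5, 357.0]
tcp_rot: [[0.915, 0.402, 0.0], [0.402, -0.915, 0.0], [0.0, -0.0, -1.0]]
contact_force: [0.2, 0.0, -0.4]
gripper_width: 1.0
gripper_force: 0.0
```

Request:
{"api": "apply_moves", "payload": {
  "commands": [0.28, -0.09, 0.16, 0, 0, 0, 0.57, -0.18, 0.31, 0, 0, 0, 0.85, -0.26, 0.47, 0, 0, 0]
}}

```text
time: 0.75
eef_pos: [357.1, -386.1, 309.9]
tcp_rot: [[0.915, 0.403, -0.0], [0.403, -0.915, 0.0], [-0.0, -0.0, -1.0]]
contact_force: [-0.0, -0.2, 0.4]
gripper_width: 1.002
gripper_force: 0.0
```

Request:
{"api": "apply_moves", "payload": {
  "commands": [0.28, -0.09, 0.16, 0, 0, 0.1, 0.57, -0.18, 0.31, 0, 0, 0.2, 0.85, -0.26, 0.47, 0, 0, 0.293, 0.85, -0.26, 0.47, 0, 0, 0.293]
}}

```text
time: 1.15
eef_pos: [426.6, -324.0, 261.1]
tcp_rot: [[0.962, 0.273, -0.001], [0.273, -0.962, 0.006], [0.0, -0.006, -1.0]]
contact_force: [0.6, -0.1, 0.5]
gripper_width: 0.998
gripper_force: 0.0
```

```bash
cat > fk.py <<'E'
import numpy as np
E
python3 - <<'E'
from h import *
np.set_printoptions(suppress=True,precision=3)
d=grab('wrist'); s=read_state(); save(d,'w1.png')
print(s['q'],s['eef_pos'],np.array(s['tcp_rot']).round(3).tolist(),s['contact_force'],s['time'])
Q=d['P'].reshape(-1,3); Q=Q[~np.isnan(Q).any(1)]
print('bench',np.median(Q[:,2]))
q=Q[(np.hypot(*(Q[:,:2]-(423,-328)).T)<42)&(Q[:,2]>25)&(Q[:,2]<36)]
print(len(q),cv2.minEnclosingCircle(q[:,:2].astype(np.float32)),np.median(q,0))
moves((423.4,-328.3,170))
pickle.dump([(s['q'],s['eef_pos'],s['tcp_rot'])],open('fk.pkl','wb'))
E
```

```text
[ 39.658  23.523  -5.116  99.965   2.33   56.82  -40.614] [ 424.968 -326.441  262.094] [[0.963, 0.271, -0.002], [0.271, -0.963, 0.003], [-0.001, -0.004, -1.0]] [ 0.336 -0.416  0.354] 1.2
bench 0.18198694534298454
8578 ((421.8752746582031, -328.01763916015625), 29.15290069580078) [ 423.521 -327.701   29.812]
[-0.019  0.017  0.921  0.     0.     0.   ]
```

Request:
{"api": "apply_moves", "payload": {
  "commands": [-0.02, 0.01, 0.3, 0, 0, 0, -0.02, 0.01, 0.6, 0, 0, 0, -0.02, 0.01, 0.8, 0, 0, 0, -0.02, 0.01, 0.88, 0, 0, 0, -0.02, 0.01, 0.92, 0, 0, 0, -0.02, 0.01, 0.92, 0, 0, 0]
}}

```text
time: 1.8
eef_pos: [421.9, -331.4, 172.2]
tcp_rot: [[0.964, 0.264, 0.0], [0.264, -0.964, -0.001], [0.0, 0.001, -1.0]]
contact_force: [-0.6, -0.4, -0.1]
gripper_width: 0.997
gripper_force: 0.0
```

Request:
{"api": "apply_moves", "payload": {
  "commands": [0, 0, 0, 0, 0, 0, 0, 0, 0, 0, 0, 0, 0, 0, 0, 0, 0, 0, 0, 0, 0, 0, 0, 0, 0, 0, 0, 0, 0, 0, 0, 0, 0, 0, 0, 0, 0, 0, 0, 0, 0, 0, 0, 0, 0, 0, 0, 0],
  "hand": 1,
  "force": 35
}}

```text
time: 2.6
eef_pos: [422.4, -330.8, 173.3]
tcp_rot: [[0.964, 0.265, 0.002], [0.265, -0.964, -0.001], [0.001, 0.002, -1.0]]
contact_force: [-1.0, 1.3, 5.8]
gripper_width: 0.659
gripper_force: 38.3
```

Request:
{"api": "apply_moves", "payload": {
  "commands": [0, 0, -0.1, 0, 0, 0, 0, 0, -0.35, 0, 0, 0, 0, 0, -0.7, 0, 0, 0, 0, 0, -1, 0, 0, 0]
}}

```text
time: 3.0
eef_pos: [422.0, -330.7, 273.7]
tcp_rot: [[0.964, 0.265, 0.001], [0.265, -0.964, -0.001], [0.001, 0.001, -1.0]]
contact_force: [-0.2, -0.2, -1.5]
gripper_width: 0.657
gripper_force: 39.0
```

Request:
{"api": "apply_moves", "payload": {
  "commands": [0.1, -0.1, -0.33, 0, 0, 0, 0.3, -0.33, -0.6, 0, 0, 0, 0.55, -0.6, -0.85, 0, 0, 0, 0.81, -0.9, -0.97, 0, 0, 0]
}}

```text
time: 3.4
eef_pos: [476.8, -222.3, 372.3]
tcp_rot: [[0.965, 0.263, 0.005], [0.263, -0.965, -0.003], [0.004, 0.004, -1.0]]
contact_force: [0.9, -0.7, -2.1]
gripper_width: 0.654
gripper_force: 39.0
```

Request:
{"api": "apply_moves", "payload": {
  "commands": [0.2, -0.22, 0, 0, 0, 0, 0.4, -0.45, 0, 0, 0, 0, 0.6, -0.67, 0, 0, 0, 0, 0.81, -0.9, 0, 0, 0, 0]
}}

```text
time: 3.8
eef_pos: [530.5, -113.2, 369.4]
tcp_rot: [[0.964, 0.265, 0.001], [0.265, -0.964, -0.001], [0.0, 0.001, -1.0]]
contact_force: [1.0, -0.4, -1.7]
gripper_width: 0.66
gripper_force: 39.0
```

Request:
{"api": "apply_moves", "payload": {
  "commands": [0.2, -0.22, 0, 0, 0, 0, 0.4, -0.45, 0, 0, 0, 0, 0.65, -0.72, 0, 0, 0, 0, 0.81, -0.9, 0, 0, 0, 0, 0.81, -0.9, 0, 0, 0, 0]
}}

```text
time: 4.3
eef_pos: [585.3, -0.3, 369.2]
tcp_rot: [[0.962, 0.273, 0.001], [0.273, -0.962, 0.004], [0.002, -0.004, -1.0]]
contact_force: [-0.3, 0.1, -0.4]
gripper_width: 0.654
gripper_force: 39.0
```

```bash
python3 - <<'E'
from h import *
np.set_printoptions(suppress=True,precision=3)
s=read_state()
print(s['q'],s['eef_pos'],np.array(s['tcp_rot']).round(3).tolist(),s['gripper_width'],s['time'])
d=grab('wrist'); save(d,'w2.png')
Q=d['P'].reshape(-1,3); Q=Q[~np.isnan(Q).any(1)]
q=Q[(np.hypot(*(Q[:,:2]-(572,-10)).T)<120)&(Q[:,2]>40)&(Q[:,2]<50)]
print(len(q),cv2.minAreaRect(q[:,:2].astype(np.float32)))
a=np.deg2rad(15.4); R=np.array([[np.cos(a),np.sin(a),0],[np.sin(a),-np.cos(a),0],[0,0,-1]])
moves((585.7,-6.3,179),R)
E
```

```text
[  8.675  23.917 -14.51   83.747   5.848  73.006 -80.493] [585.313  -0.349 369.16 ] [[0.962, 0.273, 0.001], [0.273, -0.962, 0.004], [0.002, -0.004, -1.0]] 0.654244929912922 4.3
4028 ((586.6514892578125, -5.214973449707031), (133.79684448242188, 138.4966278076172), 15.551249504089355)
[-0.001  0.034  1.9   -0.002 -0.001  0.009]
```

View pics/w2.png

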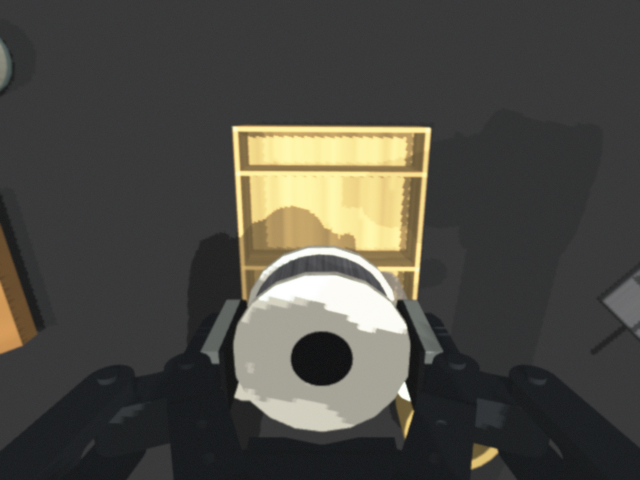

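Request:
{"api": "apply_moves", "payload": {
  "commands": [0, 0.03, 0.2, 0, 0, 0, 0, 0.03, 0.5, 0, 0, 0, 0, 0.03, 0.8, 0, 0, 0, 0, 0.03, 1, 0, 0, 0, 0, 0.03, 1, 0, 0, 0]
}}

```text
time: 4.85
eef_pos: [583.4, -10.9, 265.5]
tcp_rot: [[0.965, 0.263, -0.008], [0.263, -0.965, -0.002], [-0.008, -0.001, -1.0]]
contact_force: [-0.9, -0.4, -1.3]
gripper_width: 0.657
gripper_force: 39.1
```

```bash
python3 - <<'E'
from h import *
np.set_printoptions(suppress=True,precision=3)
d=grab('wrist'); s=read_state(); p=s['eef_pos']; print(p,s['time'])
Q=d['P'][300:420,260:390].reshape(-1,3); Q=Q[~np.isnan(Q).any(1)]
h=p[2]-173+30; q=Q[abs(Q[:,2]-h)<15]
A=np.c_[q[:,:2]-q[:,:2].mean(0),np.ones(len(q))]
for _ in range(3):
    c=np.linalg.lstsq(A,q[:,2],rcond=None)[0]; r=q[:,2]-A@c; m=abs(r)<3; q=q[m]; A=A[m]
print(len(q),'slopes',c,'expected',h)
Q=d['P'].reshape(-1,3); q=Q[(np.hypot(*(Q[:,:2]-p[:2]).T)<45)&(abs(Q[:,2]-h)<5)]
print(cv2.minEnclosingCircle(q[:,:2].astype(np.float32)))
a=np.deg2rad(15.4); R=np.array([[np.cos(a),np.sin(a),0],[np.sin(a),-np.cos(a),0],[0,0,-1]])
moves((585.7,-6.3,179),R)
E
```

```text
[584.464 -10.521 267.668] 4.9
15292 slopes [ -0.008  -0.    121.982] expected 124.66769931841014
((587.4625244140625, -9.897058486938477), 42.01235580444336)
[ 0.027 -0.038  0.887  0.001  0.008 -0.005]
```

Request:
{"api": "apply_moves", "payload": {
  "commands": [0.02, -0.04, 0.15, 0, 0, 0, 0.02, -0.04, 0.35, 0, 0, 0, 0.02, -0.04, 0.55, 0, 0, 0, 0.02, -0.04, 0.7, 0, 0, 0, 0.02, -0.04, 0.78, 0, 0, 0, 0.02, -0.04, 0.83, 0, 0, 0, 0.02, -0.04, 0.87, 0, 0, 0, 0.02, -0.04, 0.87, 0, 0, 0, 0.02, -0.04, 0.87, 0, 0, 0]
}}

```text
time: 5.8
eef_pos: [586.7, -4.4, 182.4]
tcp_rot: [[0.964, 0.265, 0.001], [0.265, -0.964, -0.0], [0.001, 0.0, -1.0]]
contact_force: [0.8, 0.7, -1.6]
gripper_width: 0.658
gripper_force: 39.1
```

Request:
{"api": "apply_moves", "payload": {
  "commands": [0, 0, 0.01, 0, 0, 0, 0, 0, 0.015, 0, 0, 0, 0, 0, 0.02, 0, 0, 0, 0, 0, 0.02, 0, 0, 0]
}}

```text
time: 6.2
eef_pos: [586.3, -4.4, 179.6]
tcp_rot: [[0.964, 0.265, -0.0], [0.265, -0.964, -0.0], [-0.0, -0.0, -1.0]]
contact_force: [-0.1, -0.0, -0.5]
gripper_width: 0.654
gripper_force: 39.1
```

Request:
{"api": "apply_moves", "payload": {
  "commands": [0, 0, 0, 0, 0, 0, 0, 0, 0, 0, 0, 0, 0, 0, 0, 0, 0, 0, 0, 0, 0, 0, 0, 0, 0, 0, 0, 0, 0, 0],
  "hand": -0.7
}}

```text
time: 6.7
eef_pos: [586.4, -4.4, 179.8]
tcp_rot: [[0.964, 0.265, 0.0], [0.265, -0.964, -0.0], [0.0, 0.0, -1.0]]
contact_force: [-0.0, 0.3, 0.4]
gripper_width: 0.848
gripper_force: 0.0
```

Request:
{"api": "apply_moves", "payload": {
  "commands": [0, 0, -0.1, 0, 0, 0, 0, 0, -0.3, 0, 0, 0, 0, 0, -0.65, 0, 0, 0, 0, 0, -1, 0, 0, 0]
}}

```text
time: 7.1
eef_pos: [586.0, -4.4, 281.0]
tcp_rot: [[0.964, 0.265, -0.001], [0.265, -0.964, 0.0], [-0.001, -0.0, -1.0]]
contact_force: [1.2, -0.1, -0.0]
gripper_width: 0.849
gripper_force: 0.0
```

Request:
{"api": "apply_moves", "payload": {
  "commands": [0, 0, -0.3, 0, 0, 0, 0, 0, -0.6, 0, 0, 0, 0, 0, -0.9, 0, 0, 0, 0, 0, -1, 0, 0, 0],
  "hand": 0.2
}}

```text
time: 7.5
eef_pos: [587.1, -4.1, 384.4]
tcp_rot: [[0.964, 0.265, 0.008], [0.265, -0.964, 0.0], [0.008, 0.002, -1.0]]
contact_force: [0.6, 0.1, -0.3]
gripper_width: 0.396
gripper_force: 0.0
```

```bash
python3 - <<'E'
from h import *
np.set_printoptions(suppress=True,precision=3)
s=read_state(); print(s['q'],s['eef_pos'],np.array(s['tcp_rot']).round(3).tolist(),s['gripper_width'],s['time'])
d=grab('wrist'); 
Q=d['P'].reshape(-1,3); q=Q[(np.hypot(*(Q[:,:2]-(586,-6)).T)<50)&(Q[:,2]>30)&(Q[:,2]<38)]; print('reel',len(q),np.median(q,0),cv2.minAreaRect(q[:,:2].astype(np.float32)))
a=np.deg2rad(-26.3); R=np.array([[-np.sin(a),np.cos(a),0],[np.cos(a),np.sin(a),0],[0,0,-1]])
print(R,np.linalg.det(R)); moves((620.3,-335.3,430),R)
R[:,:2]*=-1; moves((620.3,-335.3,430),R)
E
```

```text
[  8.803  23.431 -14.332  82.249   5.892  74.596 -80.533] [587.08   -4.143 384.397] [[0.964, 0.265, 0.008], [0.265, -0.964, 0.0], [0.008, 0.002, -1.0]] 0.3956809581584892 7.5
reel 4266 [586.746  -4.573  34.778] ((586.0396118164062, -5.864849090576172), (73.77399444580078, 68.64888763427734), 15.297774314880371)
[[ 0.443  0.896  0.   ]
 [ 0.896 -0.443  0.   ]
 [ 0.     0.    -1.   ]] 1.0
[-0.555  3.282 -0.454  0.01  -0.013 -1.687]
[-0.555  3.282 -0.454 -0.015 -0.013  4.596]
```

Request:
{"api": "apply_moves", "payload": {
  "commands": [-0.05, 0.27, -0.04, 0, 0, 0, -0.09, 0.55, -0.08, 0, 0, 0, -0.14, 0.82, -0.11, 0, 0, 0]
}}

```text
time: 7.85
eef_pos: [594.3, -88.0, 389.4]
tcp_rot: [[0.964, 0.266, -0.002], [0.266, -0.964, -0.0], [-0.002, -0.001, -1.0]]
contact_force: [-1.0, 0.6, -0.2]
gripper_width: 0.397
gripper_force: 0.0
```

Request:
{"api": "apply_moves", "payload": {
  "commands": [-0.05, 0.27, -0.04, 0, 0, 0, -0.09, 0.55, -0.08, 0, 0, 0, -0.14, 0.82, -0.11, 0, 0, 0]
}}

```text
time: 8.15
eef_pos: [602.5, -171.1, 400.1]
tcp_rot: [[0.964, 0.265, -0.003], [0.265, -0.964, 0.001], [-0.002, -0.001, -1.0]]
contact_force: [0.5, -0.3, -0.1]
gripper_width: 0.404
gripper_force: 0.0
```

Request:
{"api": "apply_moves", "payload": {
  "commands": [-0.04, 0.22, -0.03, 0, 0, -0.2, -0.09, 0.5, -0.08, 0, 0, -0.45, -0.14, 0.82, -0.11, 0, 0, -0.7, -0.14, 0.82, -0.11, 0, 0, -0.84]
}}

```text
time: 8.55
eef_pos: [609.6, -259.7, 410.5]
tcp_rot: [[0.776, 0.631, -0.004], [0.631, -0.776, -0.005], [-0.006, 0.001, -1.0]]
contact_force: [0.2, -1.5, -0.1]
gripper_width: 0.398
gripper_force: 0.0
```

```bash
cat > p.py <<'E'
from h import *
np.set_printoptions(suppress=True,precision=3)
a=np.deg2rad(-26.3); R=np.array([[-np.sin(a),np.cos(a),0],[np.cos(a),np.sin(a),0],[0,0,-1]])
s=read_state(); print(s['q'],s['eef_pos'],s['time'],s['gripper_width']); moves((620.3,-335.3,430),R)
E
python3 p.py
```

```text
[ 29.424  32.336 -13.972  64.985   7.789  83.628 -34.205] [ 609.647 -259.69   410.51 ] 8.55 0.3976122010147958
[-0.396  0.654 -0.192  0.     0.012 -0.858]
```

Request:
{"api": "apply_moves", "payload": {
  "commands": [-0.1, 0.16, -0.05, 0, 0, -0.25, -0.2, 0.33, -0.1, 0, 0, -0.5, -0.3, 0.5, -0.15, 0, 0, -0.75, -0.4, 0.65, -0.2, 0, 0, -0.86, -0.4, 0.65, -0.2, 0, 0, -0.86, -0.4, 0.65, -0.2, 0, 0, -0.86]
}}

```text
time: 9.15
eef_pos: [621.4, -328.1, 431.0]
tcp_rot: [[0.438, 0.899, -0.002], [0.899, -0.438, 0.002], [0.001, -0.003, -1.0]]
contact_force: [0.2, -0.4, 0.6]
gripper_width: 0.403
gripper_force: 0.0
```

```bash
cat >> p.py <<'E'
d=grab('wrist'); save(d,'w3.png')
Q=d['P'].reshape(-1,3); Q=Q[~np.isnan(Q).any(1)]
c=np.array([620,-335]); e=np.array([np.cos(a),np.sin(a)]); f=np.array([-e[1],e[0]])
L=np.c_[(Q[:,:2]-c)@e,(Q[:,:2]-c)@f,Q[:,2]]; L=L[(abs(L[:,0])<100)&(abs(L[:,1])<60)]
m=L[(L[:,2]>205)&(L[:,2]<222)&(abs(L[:,0])<20)]
print('pack top',len(m),np.percentile(m,[2,50,98],0).round(1), 'slope',np.polyfit(m[:,1],m[:,0],1) if len(m) else 0)
m=L[(L[:,2]>209)&(L[:,2]<222)&(L[:,0]>25)]
if len(m): print('post',len(m),np.percentile(m,[2,50,98],0).round(1))
m=L[(L[:,2]>186)&(L[:,2]<207)&(L[:,0]<-8)&(abs(L[:,1])<20)]
if len(m): print('peg',len(m),np.percentile(m,[2,50,98],0).round(1))
E
python3 p.py
```

```text
[ 34.838  38.133 -17.878  53.104  10.857  90.292  -5.374] [ 621.41  -328.055  430.962] 9.15 0.40310922494754237
[-0.07   0.022  0.009 -0.006 -0.002  0.01 ]
pack top 1335 [[ -2.9 -40.9 211.9]
 [ -1.    4.7 215.2]
 [  1.   40.9 216.4]] slope [-0.004 -0.929]
post 1555 [[ 39.1 -11.3 209.8]
 [ 46.7   0.5 214.8]
 [ 54.9  10.5 216.1]]
peg 1641 [[-72.   -4.6 189.6]
 [-43.1  -0.1 192.7]
 [ -9.4   2.4 203.2]]
```

View pics/w3.png

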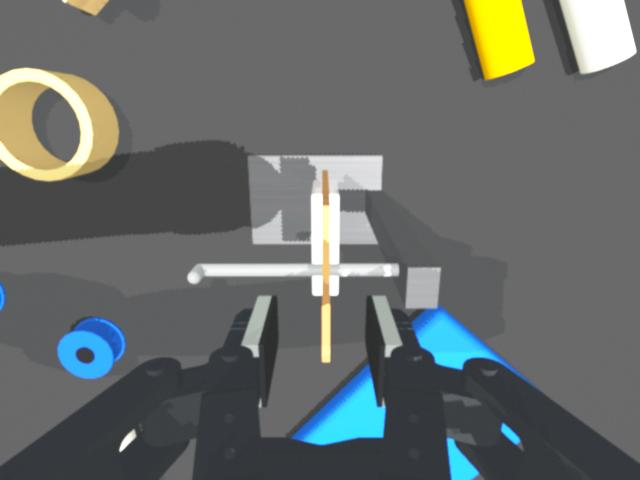

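Request:
{"api": "apply_moves", "payload": {
  "commands": [-0.07, 0.01, 0, 0, 0, 0, -0.07, 0.01, 0.1, 0, 0, 0, -0.07, 0.01, 0.2, 0, 0, 0, -0.07, 0.01, 0.3, 0, 0, 0, -0.07, 0.01, 0.3, 0, 0, 0, -0.07, 0.01, 0.3, 0, 0, 0],
  "hand": 0.35
}}

```text
time: 9.8
eef_pos: [619.2, -334.9, 402.0]
tcp_rot: [[0.437, 0.899, -0.001], [0.899, -0.437, 0.001], [0.0, -0.001, -1.0]]
contact_force: [-0.1, -0.5, 0.2]
gripper_width: 0.328
gripper_force: 0.0
```

```bash
sed -i 's/moves((620.3,-335.3,430),R)/moves((619.1,-334.6,371),R)/' p.py; python3 p.py
```

```text
[ 35.74   38.505 -17.849  56.521  11.013  86.488  -5.01 ] [ 619.216 -334.926  401.952] 9.8 0.3279004181238978
[ 0.002 -0.002  0.31  -0.003 -0.     0.014]
pack top 1760 [[ -2.8 -41.1 211.8]
 [ -0.9   4.9 215.2]
 [  1.   40.9 216.5]] slope [-0.004 -0.9  ]
post 2150 [[ 39.  -11.4 209.8]
 [ 46.5   0.6 214.8]
 [ 54.8  10.5 216. ]]
peg 2223 [[-71.8  -4.3 189.4]
 [-43.1  -0.  192.7]
 [ -9.4   2.4 203.1]]
```

Request:
{"api": "apply_moves", "payload": {
  "commands": [0, 0, 0.1, 0, 0, 0.01, 0, 0, 0.2, 0, 0, 0.01, 0, 0, 0.27, 0, 0, 0.01, 0, 0, 0.31, 0, 0, 0.01, 0, 0, 0.31, 0, 0, 0.01, 0, 0, 0.31, 0, 0, 0.01]
}}

```text
time: 10.45
eef_pos: [619.3, -335.1, 371.7]
tcp_rot: [[0.442, 0.897, 0.0], [0.897, -0.442, -0.0], [0.0, 0.0, -1.0]]
contact_force: [0.4, 0.9, 0.5]
gripper_width: 0.325
gripper_force: 0.0
```

Request:
{"api": "apply_moves", "payload": {
  "commands": [0, 0, 0, 0, 0, 0, 0, 0, 0, 0, 0, 0, 0, 0, 0, 0, 0, 0, 0, 0, 0, 0, 0, 0, 0, 0, 0, 0, 0, 0, 0, 0, 0, 0, 0, 0],
  "hand": 1,
  "force": 40
}}

```text
time: 11.05
eef_pos: [619.4, -335.1, 372.3]
tcp_rot: [[0.442, 0.897, 0.001], [0.897, -0.442, -0.0], [0.0, 0.001, -1.0]]
contact_force: [-0.3, 0.4, 1.8]
gripper_width: 0.035
gripper_force: 44.5
```

Request:
{"api": "apply_moves", "payload": {
  "commands": [0, 0, -0.05, 0, 0, 0, 0, 0, -0.1, 0, 0, 0, 0, 0, -0.14, 0, 0, 0, 0, 0, -0.14, 0, 0, 0, 0, 0, -0.14, 0, 0, 0, 0, 0, -0.14, 0, 0, 0]
}}

```text
time: 11.65
eef_pos: [619.2, -335.1, 385.4]
tcp_rot: [[0.442, 0.897, -0.001], [0.897, -0.442, 0.0], [-0.0, -0.001, -1.0]]
contact_force: [-0.2, 0.2, -0.4]
gripper_width: 0.031
gripper_force: 44.2
```

```bash
python3 p.py; python3 - <<'E'
from h import *
d=grab('wrist'); save(d,'w4.png')
E
```

```text
[ 35.906  38.737 -17.78   58.439  11.07   84.332  -5.462] [ 619.215 -335.081  385.353] 11.65 0.031186866823477728
[ 0.004 -0.003  0.144 -0.001  0.     0.003]
pack top 533 [[-14.2   5.6 207.2]
 [ -1.7   9.9 219. ]
 [ 11.3  41.  221.8]] slope [-0.    -1.562]
post 2625 [[ 39.  -11.3 209.7]
 [ 46.4   0.8 214.8]
 [ 54.7  10.6 216. ]]
peg 2559 [[-71.9  -3.9 189.1]
 [-44.4   0.2 192.7]
 [-10.4   2.3 203.3]]
```

View pics/w4.png

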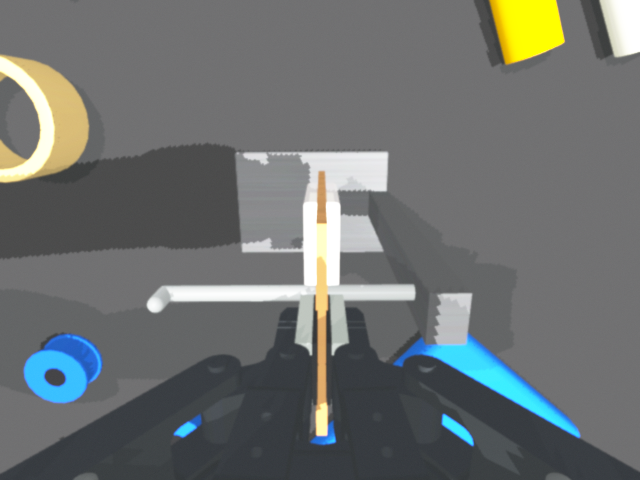

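The picture shows the plate between the pads at about (322,330), with the peg still through the hole. I'll check how far the pack actually rose.

```bash
cat > q.py <<'E'
from h import *
np.set_printoptions(suppress=True,precision=2)
a=np.deg2rad(-26.3); e=np.array([np.cos(a),np.sin(a)]); f=np.array([-e[1],e[0]])
for n in ('wrist','scene','top'):
    d=grab(n); Q=d['P'].reshape(-1,3); Q=Q[~np.isnan(Q).any(1)]
    c=np.array(read_state()['eef_pos'])[:2]
    L=np.c_[(Q[:,:2]-c)@e,(Q[:,:2]-c)@f,Q[:,2]]
    for lo,hi in ((-44,-26),(26,44)):
        m=L[(abs(L[:,0])<7)&(L[:,1]>lo)&(L[:,1]<hi)&(L[:,2]>120)&(L[:,2]<245)]
        if len(m)>8:
            t=m[m[:,2]>np.percentile(m[:,2],98)-4]
            print(n,lo,len(m),'top z',np.percentile(m[:,2],[90,98]),'x at top',np.median(t[:,0]),'dx/dz',np.polyfit(m[:,2],m[:,0],1)[0])
E
python3 q.py
```

```text
wrist -44 351 top z [228.84 229.31] x at top -0.5727046435522345 dx/dz -0.018784820477531248
wrist 26 1567 top z [228.51 229.19] x at top -0.8621579890724551 dx/dz -0.012871192498045289
scene 26 156 top z [219.57 229.74] x at top 1.1778198986328356 dx/dz 0.013943332679253106
top -44 110 top z [221.87 228.51] x at top 0.05149437741078157 dx/dz 0.01828172218437551
top 26 171 top z [226.97 229.2 ] x at top -0.4397243988491069 dx/dz 0.014748159413890379
```

Request:
{"api": "apply_moves", "payload": {
  "commands": [0, 0, -0.01, 0, 0, 0, 0, -0.04, -0.01, 0, 0, 0, 0, -0.1, -0.01, 0, 0, 0, 0, -0.18, -0.01, 0, 0, 0, 0, -0.26, -0.01, 0, 0, 0, 0, -0.34, -0.01, 0, 0, 0, 0, -0.4, -0.01, 0, 0, 0]
}}

```text
time: 12.6
eef_pos: [582.6, -317.1, 386.9]
tcp_rot: [[0.442, 0.897, -0.0], [0.897, -0.442, -0.0], [-0.0, -0.0, -1.0]]
contact_force: [1.1, -0.2, -0.3]
gripper_width: 0.028
gripper_force: 44.2
```

```bash
python3 q.py
```

```text
wrist -44 348 top z [230.33 230.77] x at top -0.25434015584216474 dx/dz -0.16006152450856523
wrist 26 1582 top z [230.08 230.82] x at top -0.338858042885537 dx/dz -0.003035554034512897
scene 26 168 top z [220.86 230.49] x at top 0.9437611226292275 dx/dz 0.010658656171250962
top -44 103 top z [227.18 231.57] x at top -0.8130140156083293 dx/dz 0.0031389894594610777
top 26 156 top z [229.6  231.52] x at top -0.430572554417863 dx/dz 0.012604924226540732
```

Request:
{"api": "apply_moves", "payload": {
  "commands": [0, -0.06, 0, 0, 0, 0, 0, -0.13, 0, 0, 0, 0, 0, -0.2, 0, 0, 0, 0, 0, -0.28, 0, 0, 0, 0, 0, -0.36, 0, 0, 0, 0, 0, -0.44, 0, 0, 0, 0, 0, -0.52, 0, 0, 0, 0, 0, -0.6, 0, 0, 0, 0, 0, -0.7, 0, 0, 0, 0, 0, -0.82, 0, 0, 0, 0, 0, -0.92, 0, 0, 0, 0, 0, -0.98, 0, 0, 0, 0]
}}

```text
time: 13.95
eef_pos: [494.6, -273.7, 386.9]
tcp_rot: [[0.442, 0.897, -0.0], [0.897, -0.442, -0.0], [-0.0, -0.0, -1.0]]
contact_force: [0.3, 0.3, 0.2]
gripper_width: 0.034
gripper_force: 44.2
```

```bash
python3 q.py; python3 - <<'E'
from h import *
np.set_printoptions(suppress=True,precision=3)
a=np.deg2rad(15.4); R=np.array([[-np.sin(a),np.cos(a),0],[np.cos(a),np.sin(a),0],[0,0,-1]])
s=read_state(); print(s['q'],s['eef_pos'],s['time'],s['contact_force'])
moves((635.8,7.5,440),R)
R[:,:2]*=-1;moves((635.8,7.5,440),R)
E
```

```text
wrist -44 340 top z [230.43 230.75] x at top -0.20208542761768938 dx/dz 0.05065102550750553
wrist 26 1593 top z [230.11 230.72] x at top -0.46489719897502757 dx/dz -0.005081423835854856
scene -44 16 top z [181.21 184.33] x at top 2.1444311900761157 dx/dz -0.09615217073467423
scene 26 170 top z [225.43 231.31] x at top 0.8687872105994581 dx/dz 0.002175202244131696
top -44 25 top z [181.25 198.21] x at top -1.7426319045314762 dx/dz -0.008435221806710611
top 26 134 top z [229.29 231.19] x at top 0.25219869193514943 dx/dz 0.020482268977638073
[ 41.675  21.591 -19.873  85.124   7.468  74.547  -5.112] [ 495.342 -274.105  386.917] 14.1 [-0.469 -0.465 -1.586]
[ 3.147  0.017 -0.531  0.001  0.001 -1.453]
[ 3.147  0.017 -0.531  0.001 -0.002  4.831]
```

Request:
{"api": "apply_moves", "payload": {
  "commands": [0, 0, -0.1, 0, 0, 0, 0, 0, -0.25, 0, 0, 0, 0, 0, -0.42, 0, 0, 0, 0, 0, -0.53, 0, 0, 0]
}}

```text
time: 14.5
eef_pos: [496.1, -274.4, 441.7]
tcp_rot: [[0.442, 0.897, 0.003], [0.897, -0.442, -0.001], [0.0, 0.003, -1.0]]
contact_force: [0.3, -0.7, -0.3]
gripper_width: 0.032
gripper_force: 44.2
```

Request:
{"api": "apply_moves", "payload": {
  "commands": [0.1, 0, 0, 0, 0, 0, 0.3, 0, 0, 0, 0, 0, 0.55, 0, 0, 0, 0, 0, 0.8, 0, 0, 0, 0, 0, 1, 0, 0, 0, 0, 0]
}}

```text
time: 15.0
eef_pos: [540.5, -181.7, 438.9]
tcp_rot: [[0.439, 0.898, -0.001], [0.898, -0.439, 0.002], [0.001, -0.002, -1.0]]
contact_force: [0.0, 0.6, -0.4]
gripper_width: 0.033
gripper_force: 44.2
```

Request:
{"api": "apply_moves", "payload": {
  "commands": [0.25, 0, 0, 0, 0, 0, 0.5, 0, 0, 0, 0, 0, 0.75, 0, 0, 0, 0, 0, 1, 0, 0, 0, 0, 0]
}}

```text
time: 15.4
eef_pos: [584.3, -92.8, 438.8]
tcp_rot: [[0.441, 0.898, -0.001], [0.898, -0.441, 0.001], [0.0, -0.002, -1.0]]
contact_force: [0.2, 1.2, 0.2]
gripper_width: 0.032
gripper_force: 44.2
```

Request:
{"api": "apply_moves", "payload": {
  "commands": [0.2, 0, 0, 0, 0, -0.12, 0.35, 0, 0, 0, 0, -0.3, 0.5, 0, 0, 0, 0, -0.5, 0.57, 0, 0, 0, 0, -0.65, 0.57, 0, 0, 0, 0, -0.73, 0.57, 0, 0, 0, 0, -0.73]
}}

```text
time: 16.0
eef_pos: [609.2, -42.8, 439.0]
tcp_rot: [[0.09, 0.996, -0.001], [0.996, -0.09, 0.0], [0.0, -0.001, -1.0]]
contact_force: [0.2, -0.6, -1.1]
gripper_width: 0.03
gripper_force: 44.2
```

```bash
cat > sl.py <<'E'
from h import *
import sys
np.set_printoptions(suppress=True,precision=3)
a=np.deg2rad(15.4); R=np.array([[-np.sin(a),np.cos(a),0],[np.cos(a),np.sin(a),0],[0,0,-1]])
s=read_state(); print(s['q'],s['eef_pos'],s['time'],s['contact_force'])
moves([float(v) for v in sys.argv[1:4]],R)
E
python3 sl.py 635.8 7.5 440
```

```text
[ 20.548  27.009 -28.726  71.597  12.634  84.515 -11.855] [609.179 -42.757 439.035] 16.0 [ 0.193 -0.636 -1.068]
[ 0.524  0.22  -0.01  -0.002 -0.001 -0.717]
```

Request:
{"api": "apply_moves", "payload": {
  "commands": [0.13, 0.05, 0, 0, 0, -0.12, 0.3, 0.11, 0, 0, 0, -0.35, 0.45, 0.18, 0, 0, 0, -0.55, 0.52, 0.22, 0, 0, 0, -0.72, 0.52, 0.22, 0, 0, 0, -0.72, 0.52, 0.22, 0, 0, 0, -0.72]
}}

```text
time: 16.6
eef_pos: [635.7, 5.8, 439.3]
tcp_rot: [[-0.262, 0.965, -0.001], [0.965, 0.262, -0.001], [-0.0, -0.001, -1.0]]
contact_force: [0.9, -0.8, -0.9]
gripper_width: 0.03
gripper_force: 44.2
```

```bash
python3 sl.py 635.8 7.5 350; python3 - <<'E'
from h import *
np.set_printoptions(suppress=True,precision=2)
a=np.deg2rad(15.4); e=np.array([np.cos(a),np.sin(a)]); f=np.array([-e[1],e[0]])
c0=np.array([572.3,-10.1])
d=grab('wrist'); save(d,'w5.png')
for n in ('wrist','top','scene'):
    d=grab(n); Q=d['P'].reshape(-1,3); Q=Q[~np.isnan(Q).any(1)]
    L=np.c_[(Q[:,:2]-c0)@e,(Q[:,:2]-c0)@f,Q[:,2]]
    m=L[(abs(L[:,0])<95)&(abs(L[:,1])<75)&(L[:,2]>43.5)&(L[:,2]<47)]
    # wall tops along x: histogram near x=50.5 and 81.5 
    for lo,hi in ((46,55),(76,86),(-86,-77)):
        k=m[(m[:,0]>lo)&(m[:,0]<hi)&(abs(m[:,1])<60)]; 
        if len(k)>5: print(n,'wall',(lo,hi),len(k),np.percentile(k[:,0],[5,50,95]))
    for lo,hi in ((-73,-64),(64,73)):
        k=m[(m[:,1]>lo)&(m[:,1]<hi)]; 
        if len(k)>5: print(n,'ywall',(lo,hi),len(k),np.median(k[:,1]))
    m=L[(abs(L[:,0]-66)<20)&(abs(L[:,1])<60)&(L[:,2]>150)&(L[:,2]<290)&(abs(L[:,1])>26)]
    if len(m)>9: 
        print(n,'pack',len(m),np.percentile(m,[2,50,98],0).tolist())
        for z in (170,200,230,260): 
            k=m[abs(m[:,2]-z)<15]; 
            if len(k)>5: print('   z',z,len(k),np.median(k[:,0]),np.polyfit(k[:,1],k[:,0],1)[0],k[:,1].min(),k[:,1].max())
E
```

```text
[ 16.948  30.975 -32.775  66.664  16.23   86.748   2.301] [635.667   5.753 439.297] 16.6 [ 0.943 -0.818 -0.86 ]
[ 0.017  0.007  0.893 -0.002  0.001 -0.006]
wrist wall (46, 55) 212 [48.22 49.43 50.85]
wrist wall (76, 86) 319 [79.05 80.89 81.95]
wrist wall (-86, -77) 329 [-83.69 -82.05 -80.31]
wrist ywall (-73, -64) 322 -66.01616674124986
wrist ywall (64, 73) 700 68.51209971809762
wrist pack 2145 [[56.165866982463356, -42.109392081083115, 165.79047949956407], [64.08535028826711, 32.52343705985951, 252.47616649591183], [72.25639704993571, 39.92792961341357, 283.30066091567664]]
   z 170 204 64.04173261533626 -0.009658709512944676 30.788589191695667 39.84704396199162
   z 200 343 64.55518096562452 -0.006615421726224525 30.729872829636854 39.95845937660392
   z 230 487 64.06907208897113 -0.0007861815144865406 26.01925289409719 39.96910903330351
   z 260 193 64.08244740688099 -0.1097711956055094 39.42249860070993 40.16587559336
scene wall (46, 55) 79 [49.26 51.18 53.45]
scene wall (76, 86) 73 [80.13 82.11 83.86]
scene wall (-86, -77) 30 [-83.35 -80.91 -78.94]
scene ywall (-73, -64) 39 -67.24183646944654
scene ywall (64, 73) 81 67.37857967790548
scene pack 655 [[64.20402183425121, -45.15995694624971, 162.45739308340939], [67.52426551686982, -26.304199390244342, 220.88722290338853], [75.29709448356627, 38.09254018497275, 281.624297945994]]
   z 170 120 72.59513665379623 -0.03652584547038452 -46.47578719042419 38.66873154408378
   z 200 148 72.98204970377034 -0.03597849006974965 -46.00947026127326 38.466284241008765
   z 230 185 67.43899868910312 -0.00012531479518824494 -46.11972896259889 38.61712750650687
   z 260 167 67.21212111821224 0.0004661410708984451 -45.65706216798371 38.250611547950804
```

View pics/w5.png

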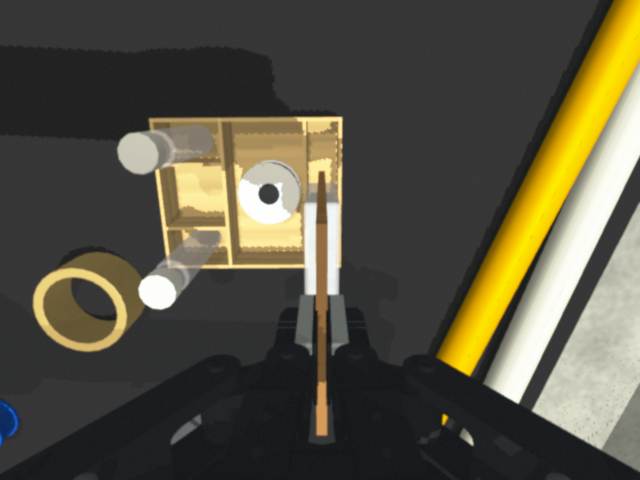

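The view shows the pack plate at x≈322, hanging square over the slot (305–342). The reel lies flat at (269,193). A 1 mm correction is enough, so I'll lower it.

Request:
{"api": "apply_moves", "payload": {
  "commands": [0.02, 0.01, 0.1, 0, 0, 0, 0.02, 0.01, 0.3, 0, 0, 0, 0.02, 0.01, 0.5, 0, 0, 0, 0.02, 0.01, 0.7, 0, 0, 0, 0.02, 0.01, 0.85, 0, 0, 0, 0.02, 0.01, 0.9, 0, 0, 0, 0.02, 0.01, 0.9, 0, 0, 0, 0.02, 0.01, 0.9, 0, 0, 0]
}}

```text
time: 17.6
eef_pos: [636.3, 8.5, 350.4]
tcp_rot: [[-0.264, 0.964, 0.001], [0.964, 0.264, 0.0], [-0.0, 0.001, -1.0]]
contact_force: [-0.1, 0.6, 0.3]
gripper_width: 0.033
gripper_force: 44.2
```

```bash
python3 sl.py 636.6 7.7 287
```

```text
[ 17.483  33.358 -32.205  75.747  17.603  75.727   0.604] [636.329   8.451 350.39 ] 17.6 [-0.121  0.634  0.296]
[-0.008 -0.     0.634  0.003  0.    -0.003]
```

Request:
{"api": "apply_moves", "payload": {
  "commands": [0, 0, 0.1, 0, 0, 0, 0, 0, 0.22, 0, 0, 0, 0, 0, 0.34, 0, 0, 0, 0, 0, 0.46, 0, 0, 0, 0, 0, 0.55, 0, 0, 0, 0, 0, 0.6, 0, 0, 0, 0, 0, 0.63, 0, 0, 0, 0, 0, 0.63, 0, 0, 0, 0, 0, 0.63, 0, 0, 0]
}}

```text
time: 18.5
eef_pos: [636.3, 8.4, 287.0]
tcp_rot: [[-0.264, 0.964, 0.001], [0.964, 0.264, 0.0], [-0.0, 0.001, -1.0]]
contact_force: [-0.1, -0.6, -0.7]
gripper_width: 0.029
gripper_force: 44.2
```

```bash
python3 sl.py 636.6 7.7 286; python3 - <<'E'
from h import *
a=np.deg2rad(15.4); e=np.array([np.cos(a),np.sin(a)]); f=np.array([-e[1],e[0]]); c0=np.array([572.3,-10.1])
for n in ('wrist','top','scene'):
    d=grab(n); Q=d['P'].reshape(-1,3); Q=Q[~np.isnan(Q).any(1)]
    L=np.c_[(Q[:,:2]-c0)@e,(Q[:,:2]-c0)@f,Q[:,2]]
    m=L[(abs(L[:,0]-66)<8)&(abs(L[:,1])<50)&(L[:,2]>60)&(L[:,2]<150)&(abs(L[:,1])>26)]
    if len(m)>9: print(n,np.percentile(m[:,2],[95,98,99]))
E
```

```text
[ 17.321  36.13  -31.296  80.639  19.225  68.497  -0.765] [636.314   8.428 286.987] 18.5 [-0.093 -0.564 -0.705]
[-0.008  0.001  0.01   0.002  0.    -0.002]
wrist [130.67512951 130.92828117 131.05255155]
scene [129.75445808 130.78828947 131.19521907]
```

Request:
{"api": "apply_moves", "payload": {
  "commands": [0, 0, 0.006, 0, 0, 0, 0, 0, 0.012, 0, 0, 0, 0, 0, 0.012, 0, 0, 0]
}}

```text
time: 18.95
eef_pos: [636.5, 8.5, 287.0]
tcp_rot: [[-0.264, 0.964, 0.002], [0.964, 0.264, -0.0], [-0.001, 0.002, -1.0]]
contact_force: [-1.5, -0.0, 4.8]
gripper_width: 0.034
gripper_force: 45.1
```

Request:
{"api": "apply_moves", "payload": {
  "commands": [0, 0, 0, 0, 0, 0, 0, 0, 0, 0, 0, 0, 0, 0, 0, 0, 0, 0, 0, 0, 0, 0, 0, 0, 0, 0, 0, 0, 0, 0, 0, 0, 0, 0, 0, 0],
  "hand": 0.35
}}

```text
time: 19.55
eef_pos: [636.1, 8.3, 285.3]
tcp_rot: [[-0.264, 0.964, -0.0], [0.964, 0.264, -0.0], [0.0, -0.0, -1.0]]
contact_force: [-0.3, 0.3, -0.7]
gripper_width: 0.323
gripper_force: 0.0
```

Request:
{"api": "apply_moves", "payload": {
  "commands": [0, 0, -0.08, 0, 0, 0, 0, 0, -0.25, 0, 0, 0, 0, 0, -0.55, 0, 0, 0, 0, 0, -1, 0, 0, 0, 0, 0, -1, 0, 0, 0]
}}

```text
time: 20.05
eef_pos: [637.8, 9.4, 393.8]
tcp_rot: [[-0.264, 0.964, 0.015], [0.964, 0.264, 0.002], [-0.002, 0.015, -1.0]]
contact_force: [1.8, 0.2, 0.8]
gripper_width: 0.322
gripper_force: 0.0
```

```bash
python3 - <<'E'
from h import *
np.set_printoptions(suppress=True,precision=2)
s=read_state(); print(s['q'],s['eef_pos'],s['time'])
a=np.deg2rad(15.4); e=np.array([np.cos(a),np.sin(a)]); f=np.array([-e[1],e[0]]); c0=np.array([572.3,-10.1])
for n in ('wrist','top','scene'):
    d=grab(n); Q=d['P'].reshape(-1,3); Q=Q[~np.isnan(Q).any(1)]
    L=np.c_[(Q[:,:2]-c0)@e,(Q[:,:2]-c0)@f,Q[:,2]]
    m=L[(abs(L[:,0]-66)<15)&(abs(L[:,1])<50)&(L[:,2]>70)&(L[:,2]<150)]
    if len(m)>9: print(n,len(m),'top',np.percentile(m[:,2],[98,99]),'x',np.percentile(m[:,0],[2,50,98]),'dx/dz',np.polyfit(m[:,2],m[:,0],1)[0], 'y',m[:,1].min(),m[:,1].max())
E
```

```text
[ 17.33  31.85 -32.7   71.86  16.9   80.1    1.3 ] [637.75   9.38 393.83] 20.05
wrist 954 top [131.22 131.34] x [65.04 66.97 68.83] dx/dz 0.004944618304956001 y -41.87444417238086 42.81998401574854
scene 607 top [131.76 132.43] x [65.99 69.53 71.55] dx/dz -0.008036428999778158 y -42.92931729013504 41.73237374328973
```

The pack stands upright in the slot. Next I need a kinematic model, to find where the tool can be held horizontally for standing up the tube.

```bash
cat > fk.py <<'E'
import numpy as np, itertools
from scipy.spatial.transform import Rotation as Ro
from scipy.optimize import least_squares
D=[([63.845,17.813,0.802,86.603,-0.252,75.585,-1.558],(221.689,-503.356,404.704)),([39.658,23.523,-5.116,99.965,2.33,56.82,-40.614],(424.968,-326.441,262.094)),([8.675,23.917,-14.51,83.747,5.848,73.006,-80.493],(585.3,-.35,369.2)),([29.424,32.336,-13.972,64.985,7.789,83.628,-34.205],(609.65,-259.7,410.5)),([34.838,38.133,-17.878,53.104,10.857,90.292,-5.374],(621.4,-328.06,430.96)),([41.675,21.591,-19.873,85.124,7.468,74.547,-5.112],(495.3,-274.1,386.9)),([17.483,33.358,-32.205,75.747,17.603,75.727,.604],(636.33,8.45,350.39)),([17.33,31.85,-32.7,71.86,16.9,80.1,1.3],(637.75,9.38,393.83))]
lo=np.array([-154.91,-16.99,-72.82,7.12,-82.49,11.32,-174.64]); hi=np.array([154.91,109.72,74.43,147.25,262.49,116.49,174.64])
rz=lambda a:Ro.from_euler('z',a,degrees=True).as_matrix(); ry=lambda a:Ro.from_euler('y',a,degrees=True).as_matrix()
def fk(q,p,S):
    d1,d3,a4,a5,d5,a7,d7,off=p
    R=rz(S[0]*q[0])@ry(q[1]); x=np.array([0,0,d1]); pts=[x]
    R=R@rz(S[1]*q[2]); x=x+R@[a4,0,d3]; pts.append(x)
    R=R@ry(q[3]); x=x+R@[a5,0,0]; pts.append(x)
    R=R@rz(S[2]*q[4]); x=x+R@[0,0,d5]; pts.append(x)
    R=R@ry(q[5]); x=x+R@[a7,0,0]; pts.append(x)
    x=x+R@[0,0,d7]; R=R@rz(S[3]*q[6]+off); pts.append(x)
    return x,R,pts
if __name__=='__main__':
    best=[]
    for S in itertools.product([-1],[1,-1],[1,-1],[1]):
        f=lambda p:np.concatenate([fk(q,np.r_[p,0],S)[0]-np.array(x) for q,x in D])
        r=least_squares(f,[267,293,52,-77,342,-76,97]); print(S,np.sqrt(np.mean(r.fun**2)).round(2),r.x.round(1))
    from bench import read_state
    s=read_state()
    for S in itertools.product([-1],[1,-1],[1,-1],[1,-1]):
        print(S,(fk(s['q'],np.r_[r.x,0],S)[1].T@np.array(s['tcp_rot'])).round(2).tolist())
E
python3 fk.py
```

```text
(-1, 1, 1, 1) 58.94 [-6923.7  1103.1  -180.5  -494.8   433.7   317.  -5887.6]
(-1, 1, -1, 1) 50.84 [-579.6  334.  -245.9 -106.   306.9 -288.4 -565.6]
(-1, -1, 1, 1) 5.79 [ 25.3 462.6  -7.9  -2.  416.1  -9.7 -38.7]
(-1, -1, -1, 1) 6.25 [ 11.6 509.6 -11.7 -28.  418.3  16.   17. ]
(-1, 1, 1, 1) [[0.91, -0.42, 0.0], [0.42, 0.91, 0.0], [-0.0, -0.0, 1.0]]
(-1, 1, 1, -1) [[0.89, -0.46, 0.0], [0.46, 0.89, 0.0], [-0.0, -0.0, 1.0]]
(-1, 1, -1, 1) [[0.86, -0.51, -0.02], [0.43, 0.72, 0.55], [-0.27, -0.48, 0.84]]
(-1, 1, -1, -1) [[0.84, -0.54, -0.04], [0.47, 0.69, 0.55], [-0.27, -0.48, 0.84]]
(-1, -1, 1, 1) [[0.14, -0.99, -0.04], [0.83, 0.14, -0.55], [0.55, 0.04, 0.84]]
(-1, -1, 1, -1) [[0.1, -0.99, -0.02], [0.83, 0.09, -0.55], [0.55, 0.04, 0.84]]
(-1, -1, -1, 1) [[0.04, -1.0, -0.0], [1.0, 0.04, -0.0], [0.0, 0.0, 1.0]]
(-1, -1, -1, -1) [[0.0, -1.0, -0.0], [1.0, 0.0, -0.0], [0.0, 0.0, 1.0]]
```

```bash
cat > fit.py <<'E'
from fk import *
S=(-1,-1,-1,-1)
def fk2(q,p):
    d1,a2,d3,a4,a5,d5,a7,d7=p[:8]
    R=rz(-q[0]); x=R@[a2,0,d1]; R=R@ry(q[1]); pts=[x]
    R=R@rz(-q[2]); x=x+R@[a4,0,d3]; pts.append(x)
    R=R@ry(q[3]); x=x+R@[a5,0,0]; pts.append(x)
    R=R@rz(-q[4]); x=x+R@[0,0,d5]; pts.append(x)
    R=R@ry(q[5]); x=x+R@[a7,0,0]; pts.append(x)
    x=x+R@[0,0,d7]; R=R@rz(-q[6]+90); pts.append(x)
    return x,R,pts
p0=np.array([267,0,293,52.5,-77.5,342.5,-76,97.])
if __name__=='__main__':
    f=lambda p:np.r_[np.concatenate([fk2(q,p)[0]-np.array(x) for q,x in D]),(p-p0)*0.02]
    r=least_squares(f,p0); print(r.x.round(1)); print(r.fun[:24].reshape(-1,3).round(1))
    print(np.array([fk2(q,p0)[0]-np.array(x) for q,x in D]).round(1))
    np.save('p.npy',r.x)
E
python3 fit.py
```

```text
[208.4  45.4 464.5  -2.2   2.1 414.8  37.5 142.5]
[[15.6  8.3 -1.2]
 [ 7.  10.5  0.8]
 [ 0.4  5.8 -0.4]
 [ 2.5  7.8  0.1]
 [ 2.4  6.5  0.6]
 [ 2.   0.9 -0.6]
 [ 0.9 -6.3  0.8]
 [ 0.4 -5.9 -0.2]]
[[ 22.2  -8.1  18. ]
 [ 39.8  -1.7  31.6]
 [  4.5  28.2  22.4]
 [-25.6  40.4  17.3]
 [-45.3  54.6  15.3]
 [ 25.8  22.2  20.5]
 [-20.6  44.3  27.6]
 [-25.8  41.9  22.2]]
```

```bash
cat > fit.py <<'E'
from fk import *
def fk2(q,p):
    d1,a2,d3,a4,a5,d5,a7,d7,c2,c4,c6=p
    R=rz(-q[0]); x=R@[a2,c2,d1]; R=R@ry(q[1]); pts=[x]
    R=R@rz(-q[2]); x=x+R@[a4,c4,d3]; pts.append(x)
    R=R@ry(q[3]); x=x+R@[a5,0,0]; pts.append(x)
    R=R@rz(-q[4]); x=x+R@[0,c6,d5]; pts.append(x)
    R=R@ry(q[5]); x=x+R@[a7,0,0]; pts.append(x)
    x=x+R@[0,0,d7]; R=R@rz(-q[6]+90); pts.append(x)
    return x,R,pts
p0=np.array([267,0,400,0,0,400,0,120.,0,0,0])
def fit(D,w=0.005):
    f=lambda p:np.r_[np.concatenate([fk2(q,p)[0]-np.array(x) for q,x in D]),(p-p0)*w]
    r=least_squares(f,p0); return r
if __name__=='__main__':
    r=fit(D); print(r.x.round(1)); print(r.fun[:24].reshape(-1,3).round(1)); np.save('p.npy',r.x)
E
python3 fit.py
```

```text
[ 2.451e+02  0.000e+00  4.736e+02 -0.000e+00  0.000e+00  4.178e+02
 -0.000e+00  1.872e+02 -1.490e+01 -1.700e+00 -4.000e-01]
[[-0.   0.   0. ]
 [-0.  -0.   0. ]
 [ 0.  -0.  -0. ]
 [ 0.   0.   0. ]
 [ 0.  -0.   0. ]
 [ 0.  -0.   0. ]
 [ 0.  -0.   0. ]
 [-0.1 -0.  -0. ]]
```

The model now fits exactly, apart from the split between d1 and d7. Next I'll simulate upending plans to choose where the tube stands and which way the tool points.

```bash
cat > plan.py <<'E'
from fit import *
import sys
p=np.load('p.npy')
def setd7(d7):
    q=p.copy(); q[0]+=d7-q[7]; q[7]=d7; return q
def jac(q,P):
    x,R,_=fk2(q,P); J=np.zeros((6,7)); h=.05
    for i in range(7):
        qq=q.copy(); qq[i]+=h; x2,R2,_=fk2(qq,P)
        J[:3,i]=(x2-x)/h/100; J[3:,i]=Ro.from_matrix(R2@R.T).as_rotvec()/h
    return x,R,J
def step(q,x,R,P,n=4):
    for _ in range(n):
        x0,R0,J=jac(q,P); e=np.r_[(x-x0)/100,Ro.from_matrix(R@R0.T).as_rotvec()]
        if np.abs(e).max()<1e-3: break
        lock=np.zeros(7,bool)
        for _ in range(3):
            Jm=J.copy(); Jm[:,lock]=0
            dq=Jm.T@np.linalg.solve(Jm@Jm.T+1e-4*np.eye(6),e)
            new=((q+dq<lo)|(q+dq>hi))&~lock
            if not new.any(): break
            lock|=new
        q=np.clip(q+np.clip(dq,-12,12),lo,hi)
    x0,R0,_=fk2(q,P); return q,np.linalg.norm(x-x0),np.linalg.norm(Ro.from_matrix(R@R0.T).as_rotvec())*57.3
def down(az): # tool x at azimuth az, pointing down
    c,s=np.cos(np.deg2rad(az)),np.sin(np.deg2rad(az)); return np.array([[c,s,0],[s,-c,0],[0,0,-1.]])
def tilt(az,th): return down(az)@Ro.from_rotvec([0,-np.deg2rad(th),0]).as_matrix()
def path(q,g0,R0,g1,R1,P,n):
    x=Ro.from_matrix(R0.T@R1).as_rotvec(); out=[]
    for k in range(1,n+1):
        f=k/n; R=R0@Ro.from_rotvec(x*f).as_matrix(); g=g0+(g1-g0)*f
        q,ep,er=step(q,g-155*R[:,2],R,P,3); out.append((q,ep,er))
    return q,out
if __name__=='__main__':
    P=setd7(float(sys.argv[1])); 
    assert tilt(0,90)[2,0]>.9, tilt(0,90)
    q=np.array([17.33,31.85,-32.7,71.86,16.9,80.1,1.3]); x,R,_=fk2(q,P); g=x+155*R[:,2]
    T=21.5; c0=np.array([456.3,262.,0]); t=np.array([np.cos(np.deg2rad(T)),np.sin(np.deg2rad(T)),0])
    res=[]
    for sg in (1,-1):
        gg=c0+30*sg*t+[0,0,225]; Rg=down(T if sg>0 else T+180)
        qa,o=path(q,g,R,gg,Rg,P,12)
        print('over tube',sg,qa.round(0),o[-1][1:])
        if o[-1][1]>2: continue
        for az in range(-180,180,30):
            for gx in (350,420,490):
                for gy in (-50,50,150,250,350):
                    g1=np.array([gx,gy,225.])
                    q1,o1=path(qa,gg,Rg,g1,down(az),P,8)
                    if o1[-1][1]>3: continue
                    q2,o2=path(q1,g1,down(az),np.array([gx,gy,200.]),tilt(az,90),P,10)
                    if o2[-1][1]>3 or o2[-1][2]>1: continue
                    q3,o3=path(q2,np.array([gx,gy,200.]),tilt(az,90),np.array([gx,gy,97.]),tilt(az,90),P,5)
                    if o3[-1][1]>3 or o3[-1][2]>1: continue
                    allq=np.array([k[0] for k in o1+o2+o3]); mg=np.minimum(allq-lo,hi-allq).min(); me=max(k[1] for k in o1+o2+o3)
                    pts=fk2(q3,P)[2]; res.append((mg,me,sg,az,gx,gy,q3.round(0),pts[3].round(0),pts[1].round(0)))
    res.sort(key=lambda r:-r[0]); 
    for r in res[:14]: print(r[0].round(1),round(r[1],1),*r[2:])
    print(len(res))
E
time timeout 900 python3 plan.py 187 & time timeout 900 python3 plan.py 130 > o130.txt; wait; cat o130.txt
```

```text
Traceback (most recent call last):
Traceback (most recent call last):
  File "plan.py", line 36, in <module>
    assert tilt(0,90)[2,0]>.9, tilt(0,90)
           ^^^^^^^^^^^^^^^^^^
AssertionError: [[ 2.22044605e-16  0.00000000e+00 -1.00000000e+00]
 [ 0.00000000e+00 -1.00000000e+00  0.00000000e+00]
 [-1.00000000e+00  0.00000000e+00 -2.22044605e-16]]
  File "plan.py", line 36, in <module>
    assert tilt(0,90)[2,0]>.9, tilt(0,90)
           ^^^^^^^^^^^^^^^^^^
AssertionError: [[ 2.22044605e-16  0.00000000e+00 -1.00000000e+00]
 [ 0.00000000e+00 -1.00000000e+00  0.00000000e+00]
 [-1.00000000e+00  0.00000000e+00 -2.22044605e-16]]

real	0m0.851s
user	0m0.964s
sys	0m0.121s

real	0m0.856s
user	0m0.818s
sys	0m0.140s
```

```bash
sed -i 's/\[0,-np.deg2rad(th),0\]/[0,np.deg2rad(th),0]/' plan.py; export OMP_NUM_THREADS=1; (timeout 500 python3 plan.py 187 > o187.txt 2>&1 )& (timeout 500 python3 plan.py 130 > o130.txt 2>&1); wait; cat o187.txt; echo; cat o130.txt
```

```text
over tube 1 [ -14.   21.  -23.   87.    8.   73. -106.] (np.float64(0.09872727246573605), np.float64(0.33950928512974166))
over tube -1 [ 14.  23. -61.  96.  20.  74.  61.] (np.float64(0.04992051525996289), np.float64(0.1087110092381781))
31.1 0.3 1 90 490 50 [ 52.  66. -32.  97. -45.  82.  55.] [ 490. -292.   97.] [ 255. -350.  437.]
27.7 0.4 1 90 490 150 [ 49.  68. -40. 103. -47.  69.  56.] [ 490. -192.   97.] [ 274. -344.  421.]
24.6 0.4 1 120 350 250 [ 29.  65. -34. 104. -40.  80.  58.] [521. -46.  97.] [ 368. -221.  444.]
23.2 0.3 1 120 420 250 [ 32.  73. -45.  92. -31.  80.  44.] [591. -46.  97.] [ 373. -257.  385.]
22.7 0.4 1 90 420 150 [ 43.  60. -25. 114. -57.  77.  71.] [ 420. -192.   97.] [ 291. -289.  482.]
21.9 0.3 1 90 420 50 [ 47.  59. -18. 106. -50.  88.  68.] [ 420. -292.   97.] [ 267. -309.  486.]
20.3 0.3 1 120 420 150 [ 35.  68. -34.  90. -33.  92.  51.] [ 591. -146.   97.] [ 353. -263.  420.]
19.7 0.2 1 120 490 150 [ 35.  75. -43.  77. -28.  95.  40.] [ 661. -146.   97.] [ 366. -277.  362.]
19.7 0.2 1 90 490 -50 [ 55.  67. -28.  87. -41.  93.  53.] [ 490. -392.  
[... 1436 characters left out ...]
5.  482.]
19.1 0.2 1 120 420 250 [ 31.  66. -48.  99. -37.  75.  44.] [562.   3.  97.] [ 365. -237.  376.]
16.9 0.3 1 120 350 150 [ 27.  53. -23. 110. -44.  90.  64.] [492. -97.  97.] [ 330. -187.  471.]
16.2 0.4 1 150 350 250 [ 16.  65. -42.  92. -27.  96.  44.] [597. 107.  97.] [ 411. -132.  384.]
15.3 0.2 1 90 420 -50 [ 49.  53. -16. 104. -50.  95.  64.] [ 420. -335.   97.] [ 238. -296.  471.]
15.1 0.3 -1 90 490 150 [ 49.  65. -49. 108. -50.  61.  53.] [ 490. -135.   97.] [ 268. -335.  389.]
14.8 0.2 -1 90 490 50 [ 55.  63. -43. 103. -45.  74.  50.] [ 490. -235.   97.] [ 231. -353.  403.]
14.8 0.4 1 90 420 150 [ 38.  52. -28. 119. -65.  75.  70.] [ 420. -135.   97.] [ 285. -245.  477.]
83
```

Request:
{"api": "apply_moves", "payload": {
  "commands": [0.3, -0.08, 0.01, 0, 0, 0, 0.65, -0.16, 0.03, 0, 0, 0, 0.98, -0.25, 0.05, 0, 0, 0],
  "hand": -1
}}

```text
time: 20.5
eef_pos: [585.0, 96.9, 378.5]
tcp_rot: [[-0.264, 0.965, -0.004], [0.965, 0.264, -0.0], [0.001, -0.003, -1.0]]
contact_force: [0.2, 1.1, 0.0]
gripper_width: 0.823
gripper_force: 0.0
```

Request:
{"api": "apply_moves", "payload": {
  "commands": [0.33, -0.08, 0.01, 0, 0, 0, 0.65, -0.16, 0.03, 0, 0, 0, 0.98, -0.25, 0.05, 0, 0, 0]
}}

```text
time: 20.8
eef_pos: [535.0, 184.6, 373.7]
tcp_rot: [[-0.264, 0.965, -0.003], [0.965, 0.264, -0.001], [-0.001, -0.003, -1.0]]
contact_force: [0.1, -0.1, 0.4]
gripper_width: 0.999
gripper_force: 0.0
```

Request:
{"api": "apply_moves", "payload": {
  "commands": [0.3, -0.08, 0.01, 0, 0, 0.25, 0.6, -0.15, 0.03, 0, 0, 0.5, 0.9, -0.23, 0.05, 0, 0, 0.75, 0.98, -0.25, 0.05, 0, 0, 0.97, 0.98, -0.25, 0.05, 0, 0, 0.97]
}}

```text
time: 21.3
eef_pos: [484.2, 273.8, 369.1]
tcp_rot: [[0.211, 0.978, -0.003], [0.978, -0.211, -0.001], [-0.001, -0.003, -1.0]]
contact_force: [0.4, -1.1, -0.2]
gripper_width: 1.002
gripper_force: 0.0
```

Request:
{"api": "apply_moves", "payload": {
  "commands": [0, 0, 0, 0, 0, 0.25, 0, 0, 0, 0, 0, 0.5, 0, 0, 0, 0, 0, 0.75, 0, 0, 0, 0, 0, 0.97, 0, 0, 0, 0, 0, 0.97]
}}

```text
time: 21.8
eef_pos: [486.8, 270.4, 369.5]
tcp_rot: [[0.646, 0.763, -0.001], [0.763, -0.646, -0.002], [-0.002, 0.0, -1.0]]
contact_force: [0.0, 0.1, -0.7]
gripper_width: 1.001
gripper_force: 0.0
```

Request:
{"api": "apply_moves", "payload": {
  "commands": [0, 0, 0, 0, 0, 0.25, 0, 0, 0, 0, 0, 0.5, 0, 0, 0, 0, 0, 0.75, 0, 0, 0, 0, 0, 0.97, 0, 0, 0, 0, 0, 0.97, 0, 0, 0, 0, 0, 0.97]
}}

```text
time: 22.4
eef_pos: [486.4, 271.4, 370.0]
tcp_rot: [[0.926, 0.377, -0.001], [0.377, -0.926, -0.001], [-0.001, 0.001, -1.0]]
contact_force: [0.0, 0.1, 0.3]
gripper_width: 0.999
gripper_force: 0.0
```

```bash
cat > tb.py <<'E'
from h import *
from plan import down
np.set_printoptions(suppress=True,precision=3)
s=read_state(); print(s['q'],s['eef_pos'],s['time'],s['gripper_width'])
d=grab('wrist'); save(d,'w6.png')
Q=d['P'].reshape(-1,3); Q=Q[~np.isnan(Q).any(1)]
q=Q[(np.hypot(*(Q[:,:2]-(456,262)).T)<90)&(Q[:,2]>40)&(Q[:,2]<56)]; print(len(q),cv2.minAreaRect(q[:,:2].astype(np.float32)))
q=Q[(np.hypot(*(Q[:,:2]-(456,262)).T)<90)&(Q[:,2]>15)&(Q[:,2]<56)]; print(len(q),cv2.minAreaRect(q[:,:2].astype(np.float32)))
moves((456.4+35*.93,262+35*.367,190),down(21.5))
E
python3 tb.py
```

```text
[ -14.68    21.43   -21.978   88.072    8.28    72.16  -105.672] [486.368 271.381 370.032] 22.4 0.9991271296334566
6256 ((455.90740966796875, 263.09967041015625), (131.28054809570312, 33.5628547668457), 21.59608268737793)
9381 ((455.74603271484375, 263.18756103515625), (131.6343536376953, 46.105133056640625), 21.263816833496094)
[ 0.038 -0.021  1.801  0.001  0.002  0.022]
```

Request:
{"api": "apply_moves", "payload": {
  "commands": [0.035, -0.02, 0.3, 0, 0, 0.01, 0.035, -0.02, 0.65, 0, 0, 0.01, 0.035, -0.02, 1, 0, 0, 0.01]
}}

```text
time: 22.75
eef_pos: [488.9, 275.1, 269.8]
tcp_rot: [[0.928, 0.372, 0.001], [0.372, -0.928, 0.001], [0.001, -0.0, -1.0]]
contact_force: [0.4, 1.5, 0.3]
gripper_width: 1.0
gripper_force: 0.0
```

Request:
{"api": "apply_moves", "payload": {
  "commands": [0, 0, 0.3, 0, 0, 0, 0, 0, 0.6, 0, 0, 0, 0, 0, 0.8, 0, 0, 0, 0, 0, 0.9, 0, 0, 0, 0, 0, 0.91, 0, 0, 0, 0, 0, 0.91, 0, 0, 0]
}}

```text
time: 23.35
eef_pos: [489.0, 275.5, 180.2]
tcp_rot: [[0.929, 0.37, 0.001], [0.37, -0.929, 0.001], [0.001, -0.0, -1.0]]
contact_force: [0.3, -0.4, 1.2]
gripper_width: 1.005
gripper_force: 0.0
```

Request:
{"api": "apply_moves", "payload": {
  "commands": [0, 0, 0, 0, 0, 0, 0, 0, 0, 0, 0, 0, 0, 0, 0, 0, 0, 0, 0, 0, 0, 0, 0, 0, 0, 0, 0, 0, 0, 0, 0, 0, 0, 0, 0, 0, 0, 0, 0, 0, 0, 0, 0, 0, 0, 0, 0, 0],
  "hand": 1,
  "force": 60
}}

```text
time: 24.15
eef_pos: [489.1, 275.7, 180.8]
tcp_rot: [[0.929, 0.37, 0.002], [0.37, -0.929, 0.001], [0.002, -0.0, -1.0]]
contact_force: [-0.5, -0.8, 6.0]
gripper_width: 0.526
gripper_force: 63.0
```

Request:
{"api": "apply_moves", "payload": {
  "commands": [0, 0, -0.1, 0, 0, 0, 0, 0, -0.3, 0, 0, 0, 0, 0, -0.6, 0, 0, 0, 0, 0, -1, 0, 0, 0]
}}

```text
time: 24.55
eef_pos: [487.5, 274.3, 278.6]
tcp_rot: [[0.929, 0.37, -0.005], [0.37, -0.929, -0.003], [-0.006, 0.001, -1.0]]
contact_force: [1.0, -0.4, -1.1]
gripper_width: 0.523
gripper_force: 62.2
```

Request:
{"api": "apply_moves", "payload": {
  "commands": [0, 0, -0.3, 0, 0, 0, 0, 0, -0.6, 0, 0, 0, 0, 0, -0.9, 0, 0, 0, 0, 0, -1, 0, 0, 0, 0, 0, -1, 0, 0, 0]
}}

```text
time: 25.05
eef_pos: [488.7, 275.5, 380.8]
tcp_rot: [[0.929, 0.369, 0.003], [0.369, -0.929, 0.001], [0.003, -0.0, -1.0]]
contact_force: [-0.0, 0.1, -1.7]
gripper_width: 0.524
gripper_force: 62.2
```

```bash
cat > fin.py <<'E'
from plan import *
from bench import read_state
s=read_state(); q=np.array(s['q']); print(q.round(1),s['eef_pos'],s['gripper_width'],s['time'])
P=setd7(float(sys.argv[1])); R=np.array(s['tcp_rot']); g=np.array(s['eef_pos'])+155*R[:,2]
res=[]
for az in (75,85,95,105):
    for gx in (390,420,450):
        for gy in (200,250):
            g1=np.array([gx,gy,g[2]]); q1,o1=path(q,g,R,g1,down(az),P,8)
            g2=np.array([gx,gy,200.]); q2,o2=path(q1,g1,down(az),g2,tilt(az,90),P,10)
            g3=np.array([gx,gy,101.]); q3,o3=path(q2,g2,tilt(az,90),g3,tilt(az,90),P,5)
            O=o1+o2+o3; A=np.array([k[0] for k in O]); mg=np.minimum(A-lo,hi-A).min()
            pts=fk2(q3,P)[2]
            res.append((round(mg,1),round(max(k[1] for k in O),1),round(max(k[2] for k in O),1),az,gx,gy,q3.round(0),pts[3].round(0),pts[1].round(0)))
res.sort(key=lambda r:-r[0])
for r in res[:8]: print(*r)
E
python3 fin.py 187; python3 fin.py 140
```

```text
[ -14.9   21.4  -22.1   86.5    8.3   73.5 -106.3] [488.69836559 275.46578686 380.80677325] 0.5241393711258996 25.05
28.9 0.4 1.2 95 450 200 [ 44.  66. -38. 108. -50.  68.  60.] [ 480. -141.  101.] [ 301. -310.  439.]
28.1 0.4 1.0 105 420 200 [ 39.  65. -35. 104. -44.  76.  58.] [ 508. -130.  101.] [ 325. -281.  445.]
27.8 0.3 0.9 105 450 200 [ 41.  68. -41.  99. -40.  75.  52.] [ 538. -130.  101.] [ 324. -299.  418.]
27.1 0.5 1.2 105 390 250 [ 36.  64. -36. 110. -49.  71.  62.] [479. -80. 101.] [ 337. -262.  450.]
25.9 0.4 1.1 105 420 250 [ 38.  68. -42. 105. -44.  68.  55.] [508. -80. 101.] [ 335. -285.  421.]
24.6 0.5 1.3 95 420 200 [ 41.  62. -32. 112. -54.  72.  67.] [ 450. -141.  101.] [ 307. -285.  467.]
24.2 0.4 1.1 105 390 200 [ 36.  62. -29. 109. -48.  78.  64.] [ 479. -130.  101.] [ 328. -258.  469.]
23.4 0.5 1.5 95 420 250 [ 40.  65. -39. 114. -55.  63.  66.] [450. -91. 101.] [ 317. -291.  443.]
[ -14.9   21.4  -22.1   86.5    8.3   73.5 -106.3] [488.69836559 275.46578686 380.80677325] 0.5241393711258996 25.05
28.1 0.3 0.8 105 420 200 [ 36.  59. -38. 109. -50.  74.  57.] [496. -85. 101.] [ 319. -255.  439.]
24.4 0.3 0.7 105 450 200 [ 39.  63. -44. 104. -46.  71.  51.] [526. -85. 101.] [ 321. -278.  409.]
24.2 0.3 0.9 105 390 200 [ 33.  56. -31. 114. -54.  76.  64.] [466. -85. 101.] [ 319. -227.  465.]
23.2 0.4 1.0 105 390 250 [ 33.  59. -39. 114. -55.  68.  62.] [466. -35. 101.] [ 331. -234.  443.]
23.0 0.3 1.0 95 450 200 [ 41.  61. -42. 112. -56.  65.  60.] [476. -94. 101.] [ 300. -284.  429.]
21.8 0.3 0.9 105 420 250 [ 36.  63. -46. 110. -50.  65.  55.] [496. -35. 101.] [ 332. -262.  411.]
18.1 0.4 1.1 95 420 200 [ 37.  56. -35. 116. -61.  70.  66.] [446. -94. 101.] [ 303. -253.  460.]
16.9 0.5 1.3 95 420 250 [ 38.  60. -43. 117. -62.  60.  66.] [446. -44. 101.] [ 317. -263.  432.]
```

Request:
{"api": "apply_moves", "payload": {
  "commands": [-0.2, -0.04, 0, 0, 0, -0.2, -0.4, -0.08, 0, 0, 0, -0.4, -0.6, -0.12, 0, 0, 0, -0.6, -0.79, -0.15, 0, 0, 0, -0.8]
}}

```text
time: 25.45
eef_pos: [408.0, 259.3, 376.9]
tcp_rot: [[0.709, 0.705, -0.005], [0.705, -0.709, -0.003], [-0.005, -0.001, -1.0]]
contact_force: [-0.0, 0.1, -0.1]
gripper_width: 0.529
gripper_force: 62.3
```

Request:
{"api": "apply_moves", "payload": {
  "commands": [0, 0, 0, 0, 0, -0.2, 0, 0, 0, 0, 0, -0.4, 0, 0, 0, 0, 0, -0.6, 0, 0, 0, 0, 0, -0.8]
}}

```text
time: 25.85
eef_pos: [408.9, 259.3, 377.0]
tcp_rot: [[0.379, 0.926, -0.004], [0.926, -0.379, -0.002], [-0.004, -0.003, -1.0]]
contact_force: [0.8, -1.2, -1.3]
gripper_width: 0.523
gripper_force: 62.4
```

Request:
{"api": "apply_moves", "payload": {
  "commands": [0, 0, 0, 0, 0, -0.2, 0, 0, 0, 0, 0, -0.4, 0, 0, 0, 0, 0, -0.6, 0, 0, 0, 0, 0, -0.8, 0, 0, 0, 0, 0, -0.8]
}}

```text
time: 26.35
eef_pos: [409.1, 259.3, 377.2]
tcp_rot: [[-0.007, 1.0, -0.004], [1.0, 0.007, -0.002], [-0.002, -0.004, -1.0]]
contact_force: [0.5, -0.1, -1.8]
gripper_width: 0.527
gripper_force: 62.3
```

```bash
cat > tl.py <<'E'
from plan import *
from bench import read_state
np.set_printoptions(suppress=True,precision=3)
# usage: tl.py d7 gx gy gz az ; prints calls (3) of tilt by 30 deg each with grasp point moving linearly
s=read_state(); q=np.array(s['q']); R=np.array(s['tcp_rot']); x=np.array(s['eef_pos']); g=x+155*R[:,2]
print(q.round(1),x.round(1),g.round(1),s['time'])
d7,gx,gy,gz,az,th,n=[float(v) for v in sys.argv[1:8]]; n=int(n)
P=setd7(d7); print('fk err',(fk2(q,P)[0]-x).round(1))
R1=tilt(az,th); g1=np.array([gx,gy,gz]); w=Ro.from_matrix(R.T@R1).as_rotvec()
Rp,xp=R,x
for k in range(1,n+1):
    f=k/n; Rk=R@Ro.from_rotvec(w*f).as_matrix(); xk=g+(g1-g)*f-155*Rk[:,2]
    print('call',k)
    for h in (.25,.5,.75,1):
        Rh=R@Ro.from_rotvec(w*(f-1/n+h/n)).as_matrix(); xh=g+(g1-g)*(f-1/n+h/n)-155*Rh[:,2]
        print('  ',np.r_[Rp.T@(xh-xp)/100,Ro.from_matrix(Rp.T@Rh).as_rotvec()/.5].round(2).tolist())
    Rp,xp=Rk,xk
qq,o=path(q,g,R,g1,R1,P,12); A=np.array([k[0] for k in o]); print('end q',qq.round(0),'margin',np.minimum(A-lo,hi-A).min().round(1),'err',o[-1][1:],'wrist',fk2(qq,P)[2][3].round(0))
E
python3 tl.py 187 410 260 200 90 90 4
```

```text
[ -6.   14.1 -34.1  98.    8.3  70.7 -41.7] [409.1 259.3 377.2] [408.4 259.  222.2] 26.35
fk err [ 0.1  0.  -0. ]
call 1
   [-0.15, 0.0, 0.02, -0.0, 0.2, 0.0]
   [-0.3, 0.0, 0.06, -0.0, 0.39, 0.0]
   [-0.45, 0.0, 0.11, -0.0, 0.59, 0.0]
   [-0.59, 0.0, 0.17, -0.0, 0.79, 0.0]
call 2
   [-0.16, 0.0, 0.02, -0.0, 0.2, 0.0]
   [-0.31, 0.0, 0.06, -0.0, 0.39, 0.0]
   [-0.46, 0.0, 0.11, -0.0, 0.59, 0.0]
   [-0.61, 0.0, 0.17, -0.0, 0.79, 0.0]
call 3
   [-0.16, 0.0, 0.02, -0.0, 0.2, 0.0]
   [-0.32, 0.0, 0.05, -0.0, 0.39, 0.0]
   [-0.48, 0.0, 0.1, -0.0, 0.59, 0.0]
   [-0.63, 0.0, 0.16, -0.0, 0.79, 0.0]
call 4
   [-0.16, 0.0, 0.01, -0.0, 0.2, 0.0]
   [-0.33, 0.0, 0.04, -0.0, 0.39, 0.0]
   [-0.49, 0.0, 0.08, -0.0, 0.59, 0.0]
   [-0.64, 0.0, 0.14, -0.0, 0.79, 0.0]
end q [ 40.  49. -39. 123. -69.  67.  67.] margin 13.7 err (np.float64(0.09860742267350722), np.float64(0.2682678700818439)) wrist [410. -82. 201.]
```

Request:
{"api": "apply_moves", "payload": {
  "commands": [-0.15, 0, 0.02, 0, 0.2, 0, -0.3, 0, 0.06, 0, 0.39, 0, -0.45, 0, 0.11, 0, 0.59, 0, -0.59, 0, 0.17, 0, 0.79, 0]
}}

```text
time: 26.75
eef_pos: [409.5, 200.0, 361.2]
tcp_rot: [[-0.004, 1.0, -0.004], [0.922, 0.005, 0.387], [0.387, -0.002, -0.922]]
contact_force: [-0.6, 0.9, -1.2]
gripper_width: 0.523
gripper_force: 62.2
```

Request:
{"api": "apply_moves", "payload": {
  "commands": [-0.16, 0, 0.02, 0, 0.2, 0, -0.31, 0, 0.06, 0, 0.39, 0, -0.46, 0, 0.11, 0, 0.59, 0, -0.61, 0, 0.17, 0, 0.79, 0]
}}

```text
time: 27.15
eef_pos: [409.9, 150.2, 322.1]
tcp_rot: [[-0.002, 1.0, -0.005], [0.702, 0.005, 0.712], [0.712, -0.002, -0.702]]
contact_force: [-1.1, -0.4, -2.2]
gripper_width: 0.526
gripper_force: 62.2
```

```bash
python3 - <<'E'
from fit import *
from bench import read_state
s=read_state(); D2=D+[(s['q'],s['eef_pos'])]*2
r=fit(D2); print(r.x.round(1),abs(r.fun[:27]).max(),r.fun[24:27]); np.save('p.npy',r.x)
E
D7=$(python3 -c "import numpy as np;print(np.load('p.npy')[7])"); python3 tl.py $D7 410 260 200 90 90 2
```

```text
[ 2.493e+02 -0.000e+00  4.736e+02 -0.000e+00 -0.000e+00  4.179e+02
 -0.000e+00  1.915e+02 -1.500e+01 -1.700e+00 -4.000e-01] 0.03838342024278063 [-0.00083585 -0.00060249 -0.00022778]
[ 26.8  12.9 -35.2 117.2 -47.1  56.4  21.5] [409.9 150.2 322.1] [409.1 260.6 213.3] 27.15
fk err [-0. -0. -0.]
call 1
   [-0.16, 0.0, 0.02, -0.0, 0.19, -0.0]
   [-0.32, 0.0, 0.05, -0.0, 0.39, -0.0]
   [-0.48, 0.0, 0.1, -0.0, 0.58, -0.0]
   [-0.64, 0.0, 0.16, -0.01, 0.78, -0.0]
call 2
   [-0.17, 0.0, 0.01, -0.0, 0.19, -0.0]
   [-0.33, 0.0, 0.04, -0.0, 0.39, -0.0]
   [-0.49, 0.0, 0.08, -0.0, 0.58, -0.0]
   [-0.65, 0.0, 0.14, -0.01, 0.78, -0.0]
end q [ 41.  49. -38. 123. -68.  67.  67.] margin 14.2 err (np.float64(0.04585054991020683), np.float64(0.12865950108429305)) wrist [410. -87. 200.]
```

Request:
{"api": "apply_moves", "payload": {
  "commands": [-0.16, 0, 0.02, 0, 0.19, 0, -0.32, 0, 0.05, 0, 0.39, 0, -0.48, 0, 0.1, 0, 0.58, 0, -0.64, 0, 0.16, 0, 0.78, 0]
}}

```text
time: 27.55
eef_pos: [410.3, 116.7, 265.2]
tcp_rot: [[0.001, 1.0, -0.006], [0.379, 0.005, 0.925], [0.925, -0.003, -0.379]]
contact_force: [-0.1, 0.2, -1.6]
gripper_width: 0.523
gripper_force: 62.3
```

Request:
{"api": "apply_moves", "payload": {
  "commands": [-0.17, 0, 0.01, 0, 0.19, 0, -0.33, 0, 0.04, 0, 0.39, 0, -0.49, 0, 0.08, 0, 0.58, 0, -0.65, 0, 0.14, 0, 0.78, 0, -0.65, 0, 0.14, 0, 0.78, 0, -0.65, 0, 0.14, 0, 0.78, 0]
}}

```text
time: 28.15
eef_pos: [410.6, 105.7, 200.6]
tcp_rot: [[0.004, 1.0, -0.007], [0.001, 0.007, 1.0], [1.0, -0.004, -0.001]]
contact_force: [0.0, -0.0, -0.2]
gripper_width: 0.525
gripper_force: 62.3
```

```bash
cat > tz.py <<'E'
from h import *
np.set_printoptions(suppress=True,precision=2)
s=read_state(); R=np.array(s['tcp_rot']); g=np.array(s['eef_pos'])+155*R[:,2]; print(R.round(3).tolist(),'g',g,s['gripper_width'])
for n in ('scene','top'):
    d=grab(n); Q=d['P'].reshape(-1,3); Q=Q[~np.isnan(Q).any(1)]
    m=Q[(np.hypot(*(Q[:,:2]-g[:2]).T)<36)&(Q[:,2]>-5)]
    lo_=m[(m[:,2]>12)&(m[:,2]<g[2]-15)]
    if len(lo_)>20:
        print(n,len(lo_),'z',np.percentile(lo_[:,2],[1,5,50]),'top',np.percentile(m[:,2],[98,99.5]))
        for z in range(20,160,20):
            k=lo_[abs(lo_[:,2]-z)<6]
            if len(k)>8: print('   z',z,len(k),np.percentile(k[:,0],[3,97]),np.percentile(k[:,1],[3,97]))
    if n=='scene': save(d,'s_tz%d.png'%int(s['time']*10),(340,200,600,440),3)
E
python3 tz.py; python3 tl.py 191.5 410 260 105 90 90 1; ls pics
```

```text
[[0.004, 1.0, -0.007], [0.001, 0.007, 1.0], [1.0, -0.004, -0.001]] g [409.4  260.73 200.34] 0.5249503666774705
scene 596 z [100.85 104.24 140.8 ] top [232.08 232.81]
   z 100 44 [413.65 432.15] [241.85 284.08]
   z 120 87 [411.5 433.2] [240.43 284.57]
   z 140 96 [407.97 433.38] [240.98 284.62]
top 234 z [102.42 113.73 155.15] top [233.53 234.28]
   z 120 21 [404.33 429.44] [238.7  250.13]
   z 140 33 [399.76 431.08] [239.02 252.72]
[ 40.1  48.9 -38.  122.5 -68.2  67.9  67.1] [410.8 106.1 202.2] [409.4 261.1 201.7] 28.25
fk err [-0.  0. -0.]
call 1
   [-0.24, -0.0, -0.0, -0.0, 0.0, 0.0]
   [-0.49, -0.0, -0.0, -0.01, 0.0, 0.0]
   [-0.73, -0.01, -0.01, -0.01, 0.0, 0.0]
   [-0.97, -0.01, -0.01, -0.02, 0.01, 0.0]
end q [ 38.  62. -33. 120. -66.  64.  76.] margin 14.5 err (np.float64(0.026862639627335306), np.float64(0.07346291559283738)) wrist [410. -87. 105.]
crop1.png
s_tz281.png
scene0.png
top0.png
w1.png
w2.png
w3.png
w4.png
w5.png
w6.png
```

The tube hangs vertical, with its bottom at about 102 mm. I'll lower it.

Request:
{"api": "apply_moves", "payload": {
  "commands": [-0.12, 0, 0, 0, 0, 0, -0.28, 0, 0, 0, 0, 0, -0.44, 0, 0, 0, 0, 0, -0.6, 0, 0, 0, 0, 0, -0.74, 0, 0, 0, 0, 0, -0.86, 0, 0, 0, 0, 0, -0.93, 0, 0, -0.01, 0, 0, -0.95, 0, 0, -0.01, 0, 0, -0.95, 0, 0, -0.01, 0, 0]
}}

```text
time: 29.15
eef_pos: [410.9, 105.7, 106.3]
tcp_rot: [[-0.0, 1.0, -0.003], [0.001, 0.003, 1.0], [1.0, 0.0, -0.001]]
contact_force: [0.8, -0.5, -0.5]
gripper_width: 0.529
gripper_force: 62.3
```

```bash
python3 tz.py
```

```text
[[-0.0, 1.0, -0.003], [0.001, 0.003, 1.0], [1.0, 0.0, -0.001]] g [410.46 260.67 106.21] 0.5289672283527127
scene 446 z [13.3  15.86 49.  ] top [138.64 139.77]
   z 20 74 [414.69 434.21] [240.8  284.46]
   z 40 73 [408.32 434.96] [241.48 284.65]
   z 60 80 [413.28 434.58] [241.2  284.46]
   z 80 57 [407.09 435.36] [252.32 284.87]
top 188 z [14.62 18.41 59.63] top [139.36 140.47]
   z 20 21 [405.4  430.03] [238.72 249.71]
   z 40 23 [399.22 431.95] [238.54 251.44]
   z 60 33 [391.85 431.56] [238.95 251.68]
   z 80 34 [392.4  431.93] [238.37 250.82]
```

```bash
python3 -c "
from h import *
d=grab('scene'); save(d,'s1.png',(300,100,620,340),2.5)"
```

```text
(no output)
```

View pics/s1.png

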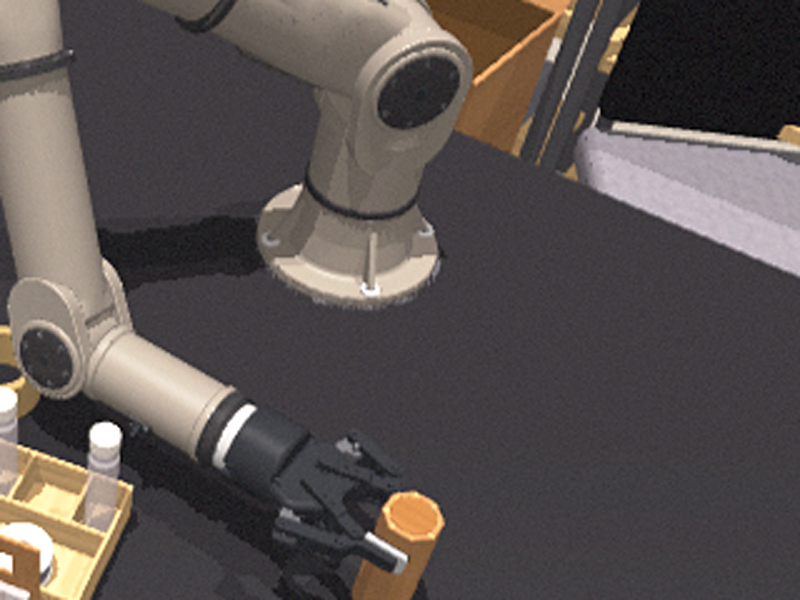

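The picture shows the tube upright at (405,545) in the horizontal gripper, with the wrist clear of the bottles and the tape. A few millimetres remain.

Request:
{"api": "apply_moves", "payload": {
  "commands": [-0.02, 0, 0, 0, 0, 0, -0.04, 0, 0, 0, 0, 0, -0.055, 0, 0, 0, 0, 0, -0.055, 0, 0, 0, 0, 0]
}}

```text
time: 29.7
eef_pos: [410.8, 105.7, 100.5]
tcp_rot: [[0.0, 1.0, -0.002], [0.001, 0.002, 1.0], [1.0, -0.0, -0.001]]
contact_force: [0.5, 0.6, -0.8]
gripper_width: 0.525
gripper_force: 62.4
```

Request:
{"api": "apply_moves", "payload": {
  "commands": [-0.01, 0, 0, 0, 0, 0, -0.015, 0, 0, 0, 0, 0, -0.02, 0, 0, 0, 0, 0, -0.02, 0, 0, 0, 0, 0]
}}

```text
time: 30.1
eef_pos: [410.8, 105.9, 99.8]
tcp_rot: [[-0.001, 1.0, -0.003], [-0.003, 0.003, 1.0], [1.0, 0.001, 0.003]]
contact_force: [0.8, -3.3, 5.5]
gripper_width: 0.526
gripper_force: 62.7
```

Request:
{"api": "apply_moves", "payload": {
  "commands": [0, 0, 0, 0, 0, 0, 0, 0, 0, 0, 0, 0, 0, 0, 0, 0, 0, 0, 0, 0, 0, 0, 0, 0, 0, 0, 0, 0, 0, 0, 0, 0, 0, 0, 0, 0, 0, 0, 0, 0, 0, 0],
  "hand": -1
}}

```text
time: 30.8
eef_pos: [410.8, 105.7, 98.6]
tcp_rot: [[0.0, 1.0, -0.003], [0.001, 0.003, 1.0], [1.0, -0.0, -0.001]]
contact_force: [-0.4, 0.4, 0.5]
gripper_width: 1.004
gripper_force: 0.0
```

Request:
{"api": "apply_moves", "payload": {
  "commands": [0.05, 0, 0, 0, 0, 0, 0.15, 0, -0.05, 0, 0, 0, 0.3, 0, -0.1, 0, 0, 0, 0.45, 0, -0.15, 0, 0, 0, 0.65, 0, -0.2, 0, 0, 0, 0.85, 0, -0.2, 0, 0, 0, 1, 0, -0.2, 0, 0, 0, 1, 0, -0.2, 0, 0, 0]
}}

```text
time: 31.6
eef_pos: [410.7, 85.9, 200.8]
tcp_rot: [[-0.004, 1.0, -0.004], [0.001, 0.004, 1.0], [1.0, 0.004, -0.001]]
contact_force: [-0.3, 0.4, 0.1]
gripper_width: 0.997
gripper_force: 0.0
```

```bash
python3 - <<'E'
from h import *
np.set_printoptions(suppress=True,precision=2)
for n in ('scene','top'):
    d=grab(n); Q=d['P'].reshape(-1,3); Q=Q[~np.isnan(Q).any(1)]
    m=Q[(np.hypot(*(Q[:,:2]-(411,261)).T)<45)&(Q[:,2]>118)&(Q[:,2]<140)]
    if len(m)>10:
        t=m[m[:,2]>np.percentile(m[:,2],90)-3]; t=m[m[:,2]>126]
        print(n,len(m),np.percentile(m[:,2],[50,90,98]),len(t),cv2.minEnclosingCircle(t[:,:2].astype(np.float32)),cv2.minAreaRect(t[:,:2].astype(np.float32)))
E
python3 tl.py 191.5 420 215 250 90 0 4
```

```text
scene 435 [130.07 132.   133.14] 373 ((410.32025146484375, 261.54730224609375), 25.22538948059082) ((409.83563232421875, 261.703369140625), (47.60121536254883, 45.792152404785156), 2.1714816093444824)
top 471 [129.89 132.17 133.21] 431 ((409.4339904785156, 262.3755187988281), 24.6771297454834) ((409.7303466796875, 262.0982666015625), (46.53904342651367, 45.53940200805664), 45.92987823486328)
[ 41.7  49.  -36.6 122.  -66.2  69.7  66.7] [410.7  85.6 198.8] [410.3 240.6 198.5] 31.7
fk err [-0.  0. -0.]
call 1
   [0.18, 0.01, -0.01, -0.0, -0.2, 0.0]
   [0.37, 0.01, -0.0, -0.0, -0.39, 0.0]
   [0.55, 0.02, 0.02, -0.0, -0.59, 0.0]
   [0.72, 0.02, 0.05, -0.0, -0.78, 0.0]
call 2
   [0.18, 0.01, -0.02, -0.0, -0.2, 0.0]
   [0.35, 0.01, -0.02, -0.0, -0.39, 0.0]
   [0.52, 0.02, -0.01, -0.0, -0.59, 0.0]
   [0.69, 0.02, 0.01, -0.0, -0.78, 0.0]
call 3
   [0.16, 0.01, -0.03, -0.0, -0.2, 0.0]
   [0.32, 0.01, -0.04, -0.0, -0.39, 0.0]
   [0.48, 0.02, -0.04, -0.0, -0.59, 0.0]
   [0.64, 0.02, -0.02, -0.0, -0.78, 0.0]
call 4
   [0.15, 0.01, -0.03, -0.0, -0.2, 0.0]
   [0.3, 0.01, -0.04, -0.0, -0.39, 0.0]
   [0.44, 0.02, -0.04, -0.0, -0.59, 0.0]
   [0.58, 0.02, -0.03, -0.0, -0.78, 0.0]
end q [  3.  11. -37.  97.   6.  73. -35.] margin 17.0 err (np.float64(0.40397144398680834), np.float64(1.0576943788307764)) wrist [419. 211. 596.]
```

The tube stands upright at (410,262), top at 130 mm. I'll turn the tool back down and take it from above.

Request:
{"api": "apply_moves", "payload": {
  "commands": [0.18, 0.01, 0, 0, -0.2, 0, 0.37, 0.01, 0, 0, -0.39, 0, 0.55, 0.02, 0.02, 0, -0.59, 0, 0.72, 0.02, 0.05, 0, -0.78, 0]
}}

```text
time: 32.1
eef_pos: [412.7, 90.4, 270.6]
tcp_rot: [[0.001, 1.0, -0.002], [0.384, 0.001, 0.923], [0.923, -0.002, -0.384]]
contact_force: [-0.3, 0.6, -0.2]
gripper_width: 0.997
gripper_force: 0.0
```

Request:
{"api": "apply_moves", "payload": {
  "commands": [0.18, 0.01, -0.02, 0, -0.2, 0, 0.35, 0.01, -0.02, 0, -0.39, 0, 0.52, 0.02, -0.01, 0, -0.59, 0, 0.69, 0.02, 0.01, 0, -0.78, 0]
}}

```text
time: 32.5
eef_pos: [414.5, 117.9, 334.1]
tcp_rot: [[-0.0, 1.0, -0.002], [0.707, 0.002, 0.707], [0.707, -0.001, -0.707]]
contact_force: [-1.0, 0.5, -0.1]
gripper_width: 0.997
gripper_force: 0.0
```

Request:
{"api": "apply_moves", "payload": {
  "commands": [0.16, 0.01, -0.03, 0, -0.2, 0, 0.32, 0.01, -0.04, 0, -0.39, 0, 0.48, 0.02, -0.04, 0, -0.59, 0, 0.64, 0.02, -0.02, 0, -0.78, 0]
}}

```text
time: 32.9
eef_pos: [416.5, 161.6, 380.8]
tcp_rot: [[-0.001, 1.0, -0.001], [0.923, 0.002, 0.385], [0.385, -0.001, -0.923]]
contact_force: [0.6, -0.1, 0.0]
gripper_width: 1.0
gripper_force: 0.0
```

Request:
{"api": "apply_moves", "payload": {
  "commands": [0.15, 0.01, -0.03, 0, -0.2, 0, 0.3, 0.01, -0.04, 0, -0.39, 0, 0.44, 0.02, -0.04, 0, -0.59, 0, 0.58, 0.02, -0.03, 0, -0.78, 0, 0.58, 0.02, -0.03, 0, -0.78, 0]
}}

```text
time: 33.4
eef_pos: [417.6, 217.2, 406.0]
tcp_rot: [[-0.01, 1.0, -0.002], [1.0, 0.01, 0.012], [0.012, -0.002, -1.0]]
contact_force: [0.3, 0.3, -0.3]
gripper_width: 1.001
gripper_force: 0.0
```

```bash
python3 - <<'E'
from h import *
from plan import down
np.set_printoptions(suppress=True,precision=3)
s=read_state(); print(s['q'],s['eef_pos'],s['time'])
for n in ('wrist','top'):
    d=grab(n); Q=d['P'].reshape(-1,3); Q=Q[~np.isnan(Q).any(1)]
    m=Q[(np.hypot(*(Q[:,:2]-(410,262)).T)<45)&(Q[:,2]>124)&(Q[:,2]<140)]
    if len(m)>10: print(n,len(m),np.percentile(m[:,2],[50,90,98]),cv2.minEnclosingCircle(m[:,:2].astype(np.float32)))
moves((409.8,262,300),down(90))
E
```

```text
[  2.253  11.226 -36.713  97.215   6.337  73.546 -35.119] [417.62  217.155 406.002] 33.4
wrist 4851 [130.165 131.091 131.66 ] ((408.67205810546875, 262.8822937011719), 24.705448150634766)
top 302 [130.153 132.464 133.851] ((409.4847717285156, 259.8685607910156), 24.022964477539062)
[ 0.471 -0.08   1.057 -0.005 -0.021  0.008]
```

Request:
{"api": "apply_moves", "payload": {
  "commands": [0.2, -0.04, 0.1, 0, -0.01, 0, 0.4, -0.08, 0.3, 0, -0.02, 0.01, 0.45, -0.085, 0.45, 0, -0.02, 0.01, 0.45, -0.085, 0.5, 0, -0.02, 0.01, 0.45, -0.085, 0.5, 0, -0.02, 0.01, 0.45, -0.085, 0.5, 0, -0.02, 0.01]
}}

```text
time: 34.1
eef_pos: [410.7, 258.0, 357.0]
tcp_rot: [[0.005, 1.0, 0.0], [1.0, -0.005, -0.0], [-0.0, 0.0, -1.0]]
contact_force: [0.1, 0.0, -0.5]
gripper_width: 0.998
gripper_force: 0.0
```

```bash
python3 -c "
from h import *
from plan import down
s=read_state(); print(s['eef_pos'])
moves((409.3,262,265),down(90))"
```

```text
[410.65605613 257.98067894 356.99610442]
[ 0.04  -0.014  0.92   0.001  0.001 -0.011]
```

Request:
{"api": "apply_moves", "payload": {
  "commands": [0.04, -0.01, 0.1, 0, 0, -0.01, 0.04, -0.01, 0.3, 0, 0, -0.01, 0.04, -0.01, 0.5, 0, 0, -0.01, 0.04, -0.01, 0.7, 0, 0, -0.01, 0.04, -0.01, 0.85, 0, 0, -0.01, 0.04, -0.01, 0.92, 0, 0, -0.01, 0.04, -0.01, 0.92, 0, 0, -0.01]
}}

```text
time: 34.8
eef_pos: [408.7, 263.0, 264.0]
tcp_rot: [[-0.002, 1.0, -0.002], [1.0, 0.002, -0.001], [-0.001, -0.002, -1.0]]
contact_force: [-0.2, -0.0, 0.7]
gripper_width: 1.001
gripper_force: 0.0
```

Request:
{"api": "apply_moves", "payload": {
  "commands": [0, 0, 0, 0, 0, 0, 0, 0, 0, 0, 0, 0, 0, 0, 0, 0, 0, 0, 0, 0, 0, 0, 0, 0, 0, 0, 0, 0, 0, 0, 0, 0, 0, 0, 0, 0, 0, 0, 0, 0, 0, 0, 0, 0, 0, 0, 0, 0],
  "hand": 1,
  "force": 50
}}

```text
time: 35.6
eef_pos: [409.3, 263.8, 265.8]
tcp_rot: [[-0.003, 1.0, 0.002], [1.0, 0.003, 0.001], [0.001, 0.002, -1.0]]
contact_force: [-0.6, 0.6, 5.5]
gripper_width: 0.532
gripper_force: 51.9
```

Request:
{"api": "apply_moves", "payload": {
  "commands": [0, 0, -0.1, 0, 0, 0, 0, 0, -0.3, 0, 0, 0, 0, 0, -0.6, 0, 0, 0, 0, 0, -0.9, 0, 0, 0, 0, 0, -1, 0, 0, 0]
}}

```text
time: 36.1
eef_pos: [409.3, 264.0, 367.6]
tcp_rot: [[-0.003, 1.0, 0.004], [1.0, 0.003, 0.002], [0.002, 0.004, -1.0]]
contact_force: [0.6, 0.4, -0.5]
gripper_width: 0.533
gripper_force: 51.4
```

Request:
{"api": "apply_moves", "payload": {
  "commands": [0, 0, -0.2, 0, 0, 0, 0, 0, -0.45, 0, 0, 0, 0, 0, -0.7, 0, 0, 0, 0, 0, -0.7, 0, 0, 0]
}}

```text
time: 36.5
eef_pos: [409.3, 264.1, 437.1]
tcp_rot: [[-0.003, 1.0, 0.005], [1.0, 0.003, 0.003], [0.003, 0.005, -1.0]]
contact_force: [0.4, 0.5, -1.5]
gripper_width: 0.534
gripper_force: 51.4
```

```bash
python3 -c "
from h import *
from plan import down
s=read_state(); print(s['eef_pos'],s['q'],s['time'])
moves((522.1,-23.8,430),down(105.4))"
```

```text
[409.29917373 264.09767554 437.14782838] [ -2.80088581  12.55922558 -38.47857693  91.63109413   7.99350206
  78.28547719 -42.05006635] 36.5
[-2.882  1.12   0.069  0.01  -0.004 -0.532]
```

Request:
{"api": "apply_moves", "payload": {
  "commands": [-0.1, 0.04, 0, 0, 0, 0, -0.3, 0.12, 0, 0, 0, 0, -0.53, 0.2, 0, 0, 0, 0, -0.76, 0.3, 0, 0, 0, 0, -0.96, 0.37, 0, 0, 0, 0]
}}

```text
time: 37.0
eef_pos: [446.5, 164.6, 432.3]
tcp_rot: [[-0.001, 1.0, -0.004], [1.0, 0.001, -0.003], [-0.003, -0.004, -1.0]]
contact_force: [0.5, -0.2, -0.8]
gripper_width: 0.531
gripper_force: 51.4
```

Request:
{"api": "apply_moves", "payload": {
  "commands": [-0.22, 0.08, 0, 0, 0, 0, -0.46, 0.18, 0, 0, 0, 0, -0.7, 0.27, 0, 0, 0, 0, -0.96, 0.37, 0, 0, 0, 0]
}}

```text
time: 37.4
eef_pos: [483.0, 69.5, 432.4]
tcp_rot: [[-0.002, 1.0, -0.005], [1.0, 0.002, -0.001], [-0.001, -0.005, -1.0]]
contact_force: [-0.4, -0.3, -1.1]
gripper_width: 0.531
gripper_force: 51.4
```

Request:
{"api": "apply_moves", "payload": {
  "commands": [-0.22, 0.08, 0, 0, 0, -0.1, -0.45, 0.17, 0, 0, 0, -0.22, -0.68, 0.26, 0, 0, 0, -0.36, -0.85, 0.33, 0, 0, 0, -0.48, -0.96, 0.38, 0, 0, 0, -0.53, -0.96, 0.38, 0, 0, 0, -0.53, -0.96, 0.38, 0, 0, 0, -0.53]
}}

```text
time: 38.1
eef_pos: [521.1, -24.7, 433.0]
tcp_rot: [[-0.263, 0.965, -0.004], [0.965, 0.263, 0.001], [0.002, -0.003, -1.0]]
contact_force: [-0.3, 1.4, -0.9]
gripper_width: 0.534
gripper_force: 51.4
```

```bash
cat > cell.py <<'E'
from h import *
from plan import down
import sys
np.set_printoptions(suppress=True,precision=2)
s=read_state(); x=np.array(s['eef_pos']); print(x,s['q'],s['time'],s['gripper_width'])
moves((522.1,-23.8,270.5),down(105.4))
a=np.deg2rad(15.4); e=np.array([np.cos(a),np.sin(a)]); f=np.array([-e[1],e[0]]); c0=np.array([522.1,-23.8])
for n in ('wrist','top','scene'):
    d=grab(n); Q=d['P'].reshape(-1,3); Q=Q[~np.isnan(Q).any(1)]
    L=np.c_[(Q[:,:2]-c0)@e,(Q[:,:2]-c0)@f,Q[:,2]]
    bz=x[2]-265.5
    m=L[(np.hypot(L[:,0],L[:,1])<36)&(L[:,2]>bz-4)&(L[:,2]<bz+70)]
    if len(m)>10: print(n,'tube',len(m),np.percentile(m,[1,99],0).round(1).tolist())
    for sgn in (1,-1):
        m=L[(np.hypot(L[:,0],L[:,1]-sgn*48.5)<25)&(L[:,2]>132)&(L[:,2]<148)]
        if len(m)>10: print(n,'bottle',sgn,len(m),np.round(cv2.minEnclosingCircle(m[:,:2].astype(np.float32))[0],1))
save(grab('wrist'),'w%d.png'%int(s['time']*10))
E
python3 cell.py; ls -t pics | head -1
```

```text
[521.07 -24.71 433.04] [ 23.36  15.97 -28.78  87.04   7.69  79.19   9.3 ] 38.1 0.5340828458956278
[ 0.    0.02  1.62 -0.01 -0.   -0.01]
wrist tube 2989 [[-25.4, 8.9, 168.5], [19.6, 22.5, 237.2]]
wrist bottle 1 1427 [-1.1 49.7]
top bottle -1 97 [ -0.1 -48.7]
scene tube 527 [[-9.1, -21.1, 168.6], [23.7, 22.2, 236.9]]
scene bottle 1 134 [ 1.1 48.5]
scene bottle -1 126 [  1.5 -48. ]
w381.png
```

Request:
{"api": "apply_moves", "payload": {
  "commands": [0, 0.025, 0.08, 0, 0, 0, 0, 0.025, 0.2, 0, 0, 0, 0, 0.025, 0.35, 0, 0, 0, 0, 0.025, 0.5, 0, 0, 0, 0, 0.025, 0.65, 0, 0, 0, 0, 0.025, 0.8, 0, 0, 0, 0, 0.025, 0.92, 0, 0, 0, 0, 0.025, 1, 0, 0, 0, 0, 0.025, 1, 0, 0, 0, 0, 0.025, 1, 0, 0, 0]
}}

```text
time: 39.3
eef_pos: [524.2, -23.6, 334.9]
tcp_rot: [[-0.264, 0.964, 0.0], [0.964, 0.264, 0.0], [-0.0, 0.0, -1.0]]
contact_force: [-0.2, 0.7, -0.5]
gripper_width: 0.527
gripper_force: 51.4
```

```bash
python3 cell.py; ls -t pics|head -1
```

```text
[524.21 -23.61 334.95] [ 22.56  20.15 -28.15  95.99  10.22  66.39   7.1 ] 39.3 0.5265204586752937
[ 0.   -0.02  0.64  0.    0.   -0.  ]
wrist tube 2855 [[-21.3, 8.7, 70.0], [23.8, 22.3, 139.1]]
wrist bottle 1 3561 [-1.5 49.6]
top bottle -1 62 [ -0.9 -51.5]
scene tube 459 [[-5.0, -35.7, 68.8], [27.7, 20.6, 138.8]]
scene bottle 1 139 [ 0.7 48.6]
scene bottle -1 107 [  1.8 -48.7]
w393.png
```

```bash
python3 -c "
from h import *
d=grab('scene'); save(d,'s2.png',(250,220,410,370),4)"
```

```text
(no output)
```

View pics/s2.png

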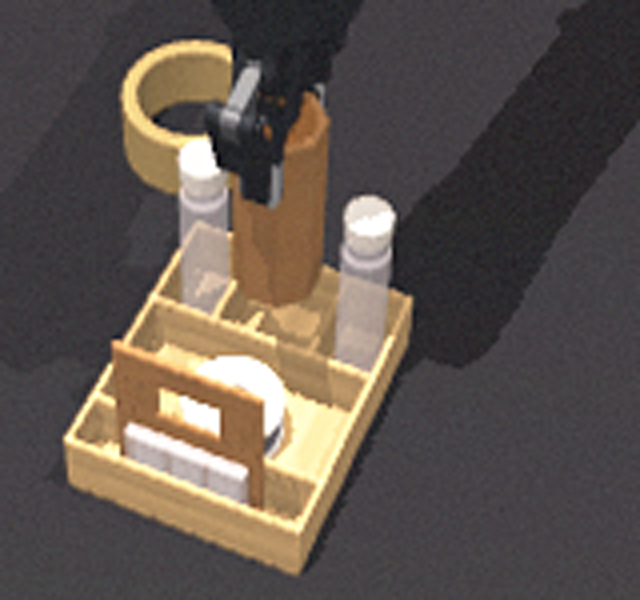

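The tube is above the empty cell, between bottles at (200,165) and (370,225). I'll lower it with a 2 mm correction.

Request:
{"api": "apply_moves", "payload": {
  "commands": [0, -0.02, 0, 0, 0, 0, 0, -0.02, 0.06, 0, 0, 0, 0, -0.02, 0.14, 0, 0, 0, 0, -0.02, 0.24, 0, 0, 0, 0, -0.02, 0.34, 0, 0, 0, 0, -0.02, 0.44, 0, 0, 0, 0, -0.02, 0.53, 0, 0, 0, 0, -0.02, 0.59, 0, 0, 0, 0, -0.02, 0.62, 0, 0, 0, 0, -0.02, 0.62, 0, 0, 0, 0, -0.02, 0.62, 0, 0, 0]
}}

```text
time: 40.65
eef_pos: [522.3, -24.2, 273.1]
tcp_rot: [[-0.264, 0.964, 0.001], [0.964, 0.264, -0.0], [-0.0, 0.001, -1.0]]
contact_force: [-0.7, 0.7, -0.4]
gripper_width: 0.533
gripper_force: 51.4
```

Request:
{"api": "apply_moves", "payload": {
  "commands": [0, 0, 0.01, 0, 0, 0, 0, 0, 0.018, 0, 0, 0, 0, 0, 0.025, 0, 0, 0, 0, 0, 0.025, 0, 0, 0]
}}

```text
time: 41.05
eef_pos: [522.3, -24.2, 270.8]
tcp_rot: [[-0.264, 0.964, 0.001], [0.964, 0.264, -0.0], [-0.0, 0.001, -1.0]]
contact_force: [-1.0, -0.2, 3.2]
gripper_width: 0.534
gripper_force: 51.7
```

Request:
{"api": "apply_moves", "payload": {
  "commands": [0, 0, 0, 0, 0, 0, 0, 0, 0, 0, 0, 0, 0, 0, 0, 0, 0, 0, 0, 0, 0, 0, 0, 0, 0, 0, 0, 0, 0, 0, 0, 0, 0, 0, 0, 0],
  "hand": -0.6
}}

```text
time: 41.65
eef_pos: [522.1, -24.2, 270.2]
tcp_rot: [[-0.264, 0.964, -0.0], [0.964, 0.264, -0.0], [-0.0, -0.0, -1.0]]
contact_force: [1.1, 0.2, 0.1]
gripper_width: 0.802
gripper_force: 0.0
```

Request:
{"api": "apply_moves", "payload": {
  "commands": [0, 0, -0.06, 0, 0, 0, 0, 0, -0.2, 0, 0, 0, 0, 0, -0.4, 0, 0, 0, 0, 0, -0.65, 0, 0, 0, 0, 0, -0.9, 0, 0, 0, 0, 0, -1, 0, 0, 0]
}}

```text
time: 42.25
eef_pos: [522.9, -23.9, 373.3]
tcp_rot: [[-0.264, 0.964, 0.005], [0.964, 0.265, -0.0], [-0.002, 0.005, -1.0]]
contact_force: [0.4, 0.2, -1.4]
gripper_width: 0.799
gripper_force: 0.0
```

Request:
{"api": "apply_moves", "payload": {
  "commands": [0, 0, -0.2, 0, 0, 0, 0, 0, -0.5, 0, 0, 0, 0, 0, -0.8, 0, 0, 0, 0, 0, -0.8, 0, 0, 0, 0, 0, -0.8, 0, 0, 0]
}}

```text
time: 42.75
eef_pos: [522.1, -24.1, 450.3]
tcp_rot: [[-0.264, 0.964, 0.001], [0.964, 0.264, -0.0], [-0.0, 0.001, -1.0]]
contact_force: [-0.0, -0.1, -1.2]
gripper_width: 0.799
gripper_force: 0.0
```

```bash
python3 - <<'E'
from h import *
np.set_printoptions(suppress=True,precision=1)
s=read_state(); print(s['eef_pos'],s['time'],s['gripper_width'],s['contact_force'])
for n in ('scene','top'):
    d=grab(n); Q=d['P'].reshape(-1,3); Q=Q[~np.isnan(Q).any(1)]
    for nm,c,r,zl,zh in (('tube',(522,-24),33,126,141),('botA',(508.7,22.9),18,135,150),('botB',(534.9,-70),18,135,150),('tape',(434.5,-165.5),60,40,56),('jar',(624.5,286.6),40,62,80),('reel',(586,-5),40,31,39),('pack',(636,7.5),60,110,140)):
        m=Q[(np.hypot(*(Q[:,:2]-c).T)<r)&(Q[:,2]>zl)&(Q[:,2]<zh)]
        if len(m)>5: print(n,nm,len(m),np.round(cv2.minEnclosingCircle(m[:,:2].astype(np.float32))[0],1),np.percentile(m[:,2],[50,97]))
    if n=='scene': save(d,'s3.png',(240,170,460,370),3)
E
```

```text
[522.1 -24.1 450.3] 42.75 0.79949349096349 [-0.  -0.1 -1.2]
scene tube 350 [524.1 -26. ] [135.3 138.4]
scene botA 133 [510.5  23.9] [144.4 147.5]
scene botB 122 [536.1 -69.1] [144.3 147.2]
scene tape 393 [ 433.9 -166.3] [47.7 51.4]
scene jar 539 [625.4 287.5] [70.  73.1]
scene reel 236 [579.6  -8.8] [35.1 38.2]
scene pack 287 [637.9   7.4] [123.5 131.9]
top botB 99 [534.4 -70.3] [145.  147.7]
top tape 528 [ 434.5 -165.3] [47.6 51. ]
top jar 359 [624.4 286.4] [69.7 73.2]
```

View pics/s3.png

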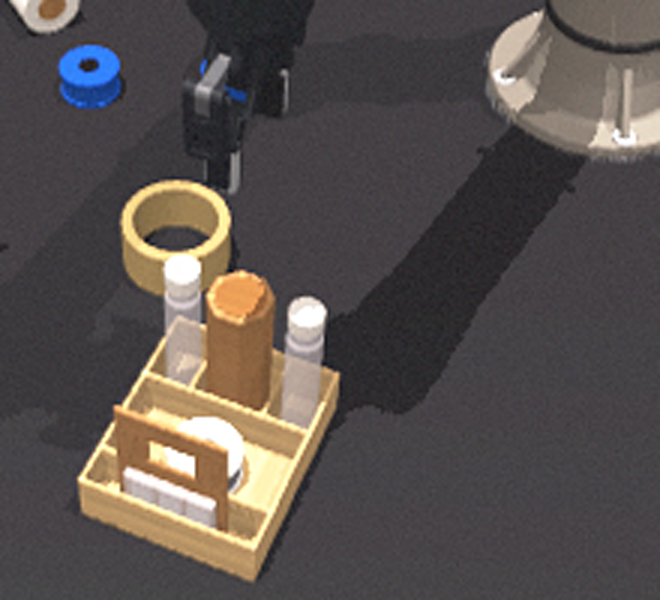

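The picture shows the tube upright between the bottles at (240,340), the pack upright in the slot at (172,465), and the reel flat at (215,450). The tape, jar and bottles haven't moved and the gripper is clear, so I'm handing in.

```bash
python3 -c "
from bench import job
print(job.hand_in())"
```

```text
the job is handed in; nothing more can be done
None
```

The job is handed in at about 43 s of the 72 s: the reel lies flat in the middle compartment, the pack stands in the narrow slot, and the tube stands upright between the bottles, loaded in that order. The gripper is clear, and the bottles, tape roll and glue jar read as unmoved; hand-in returned no verdict.

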